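# Load the spice drawer and wedge it shut

### The job

Put every flat red-lidded spice tin upright inside the drawer of the little wooden chest, then push the drawer fully shut. Set the wooden wedge tip down in the lock slot on top of the chest, let go of it, and drive it down with the steel tamper in two or more taps, lifting the tamper clear between taps, until the wedge goes no further. Finally stand the tamper back on its cork coaster; leave the other jars, cans and boxes where they are.

Things in the scene. Friction and masses are not known exactly. Their poses are not given: they have to be found in the camera images.
- tin1: flat round spice tin, 48 mm across (lid 49), 46 mm tall, 90 g, steel with a red lid; origin at the centre of its underside, z up. Two to four tins are present; an absent one reads None from the start
- tin2: flat round spice tin, 48 mm across (lid 49), 46 mm tall, 90 g, steel with a red lid; origin at the centre of its underside, z up. Two to four tins are present; an absent one reads None from the start
- tin3: flat round spice tin, 48 mm across (lid 49), 46 mm tall, 90 g, steel with a red lid; origin at the centre of its underside, z up. Two to four tins are present; an absent one reads None from the start
- tin4: flat round spice tin, 48 mm across (lid 49), 46 mm tall, 90 g, steel with a red lid; origin at the centre of its underside, z up. Two to four tins are present; an absent one reads None from the start
- drawer (a joint): how far the chest's drawer is pulled out towards the chest's -x: 0 shut, 0.195 m fully open; about 1.5 N moves it and it stays where it is left
- front (a point): light wood chest fixed to the table, carcass 220 deep (x) x 320 wide (y) x 95 mm tall; this point lies at the middle of its front's lower edge, x to its back, y along its width, drawer opens to -x. On its top front edge a dark lock block: y 67 to 133 mm, z 95 to 120 mm, overhanging the carcass front to x = -44 mm
- row (a point): point on the drawer's inner floor, 12 mm above the table, moving with the drawer; axes as the chest's. The floor runs from x = -65 mm (inner face of the 14 mm front panel, whose top is 81 mm above the floor) to x = +124 mm, and 135 mm to either side in y; side and back walls 43 mm high. With the drawer fully open the carcass front is at x = +130 mm
- handle (a point): middle of the dark steel bar handle on the drawer's front, moves with the drawer; the bar runs along the chest's y, 100 mm long, 12 mm thick, its centre line 48 mm in front of the panel and 70 mm above the table
- slot (a point): centre point of the lock slot's mouth, top of the dark block, 120 mm above the table; axes as the chest's. The slot is 34 mm long in y; at the mouth it is open from x = -7 mm (brass cheek, sloping like the wedge) to x = +2 mm (upright fixed wall). The wedge goes down in it in front of the shut drawer's panel
- cheek (a joint): how far the slot's brass cheek has been pushed towards -x by the wedge: 0 at first, 5 mm at its stop; stiff, damped friction (4 N), so a quick tap moves the wedge only a little; it stays where it is
- wedge: wooden wedge standing tip down, 70 mm tall, 30 mm wide in y, 60 g; origin at the centre of the tip's underside, z up. Upright back face at x = +2 mm; red sloping face from x = -2 mm at the tip to -14 mm at 48 mm up; head, 48 to 70 mm up, from x = -15 to +3 mm. It fits the slot with its x axis along the slot's, the tip's centre under the slot point
- wedge_top (a point): centre of the flat top of the wedge's head. Let go in the slot, the wedge stands with this 50 mm above the slot's mouth; taps of 10 to 20 N drive it down 20 mm to its stop, 30 mm above the mouth
- stand: dark wooden stand with a 20 mm deep pocket in which the wedge starts, its tip 8 mm above the table; 28 mm tall, fixed; same axes as the wedge in it
- tamper: tamper: steel disc 54 mm across and 20 mm thick, on it an upright round dark wooden handle 28 mm across up to 100 mm; 250 g; origin at the centre of the disc's underside, z up
- coaster: round cork coaster, 90 mm across and 6 mm thick, fixed; the tamper starts standing on it; origin at the centre of its underside
- jar_tall: glass jar, 80 mm across, 130 mm tall, not to be moved; origin under its centre
- jar_amber: amber jar, 72 mm across, 100 mm tall, not to be moved; origin under its centre
- can_green: green can, 72 mm across, 100 mm tall, not to be moved; origin under its centre
- can_yellow: yellow can, 72 mm across, 100 mm tall, not to be moved; origin under its centre
- tea_box: cardboard tea box 50 x 90 x 70 mm, not to be moved; origin under its centre
- mug: blue mug, 80 mm across, 90 mm tall, not to be moved; origin under its centre
- tin_green: larger green-lidded tin, 61 mm across, 72 mm tall, not to be moved; origin under its centre
Mind the look-alikes: they are no part of the job. Leave any black look-alike of the tin4 alone.

How it is judged:
By the outcome, as a careful person would: the job done as asked, in the order asked, and still so for the second after the job is handed in, with the robot touching nothing.
Of tin1, tin2, tin3, tin4 only 2 to 4 are there at a start; the rules pass over those that are not, and their reading is None.
At some moment in a run one of tin1, tin2, tin3, tin4 may be knocked a few centimetres aside while the robot is not near it.
It also fails if it takes over 210 s, if anything falls off the work surface, if the arm or the gripper's body presses on something with over 40 N, if the wrist force passes 120 N, or if a joint passes its speed limit or range.

### The arm

A 6-joint arm with a two-finger parallel gripper is mounted at the origin on the work surface. World frame = base frame: x ahead of the robot, y to its left, z up, the work surface at z = 0. Lengths are in m, angles in degrees, forces in N, time in s.
With the tool pointing down it reaches from about 0.4 to 0.825 m from the base axis. Payload 7 kg.
Tool frame: the origin (TCP) lies between the finger pads; the fingertips stand 22 mm ahead of it and the grasp point (between the pads) lies 3 mm ahead of it; z points along the fingers, y is the line along which they close (so a half turn about z gives the same grasp; the last joint's range is limited). The gripper opens to 88 mm and grips with 3 to 60 N. Pads are 19 mm wide; open, the fingers measure 130 mm over their backs; the gripper's body (78 mm by 193 mm) begins 47 mm behind the grasp point.
Start: joints at [-51.045, 20.546, 0.682, 0, -70.136, -16.507], TCP at [0.258, -0.624, 0.249] pointing down, gripper open.
Joint ranges: [-176.03, 176.03], [-82.01, 121.73], [-58.28, 71.71], [-173.87, 95.51], [-174.79, -0.11], [-173.66, 173.66]. Speed limits (degrees/s): [136.94, 136.94, 172.46, 180, 180, 180].

### API

Orientations are given as [roll, pitch, yaw] about the fixed x, y, z axes, in that order (R = Rz(yaw) Ry(pitch) Rx(roll)).
In Python, from plant import ctrl gives the robot as it stands.
- The arm moves only by the tool apply_moves, never from a script. Its argument "targets" is a list of rows, each an object with "travel": the shift along the tool's x, y, z in mm, a list of three; "roll": the turn about the tool's z in degrees; "jaw": the finger opening in mm, from 0 to 87.6. In form: [{"travel": [tx, ty, tz], "roll": roll, "jaw": jaw}, ...]. A call has 1 to 10 rows; each row shifts and turns the commanded pose from where the row before left it, along the tool's axes as they then stand; what a row does not reach is not made up. A row lasts 1/10 s, in which the tool goes at most 50 mm and 8.59 degrees, less where a joint would pass 70% of its speed; a pose out of reach is approached as far as the arm can. A call with a gripper value outside its range is refused whole. The fingers move at their own pace and stop on an object; the grip force is fixed at half the most. Time passes only in rows, so rows that do not move let the fingers close. It gives the time, the measured TCP pose, the force, the opening and the grip force at its end, in the units of the state.
- ctrl.get_obs(): the state, without advancing time (a new reading comes with each control period).
- ctrl.snapshot(name): name is "side" or "top"; returns the picture (400x640x3 uint8, red, green, blue); there is no depth.
- ctrl.calibration(name): a dict with "K" (3x3 intrinsics, pixels), "extrinsics" (4x4, takes a point from camera to world coordinates). Camera axes: x right, y down, z forward; pixel columns grow to the right and rows downward; lengths in m; the calibration is good to about 2 mm. A picture is of the moment at which its call begins. calibration takes no time and is no camera call.
- ctrl.close_job(): hands the job in; it is judged then, once.
The state is a dict: "clock": time; "joint_pos": joint angles; "qvel": joint speeds; "tau": joint torques, N m; "tool_pos": TCP position; "orientation": TCP orientation; "force": force on the tool from outside, world axes, zero at the start; "moment": the same for the moment, N m; "opening": finger opening in m; "gripper_force": force on a finger pad.
Only numpy, scipy, OpenCV 4.12 (cv2) and the standard library are available. Lean on these libraries where they do the work, as an engineer would, in place of code of your own. Each camera call takes 0.05 s, during which the arm holds its last target. There are 200 camera calls.

## Working session

There is one attempt and no reset: what is moved stays moved. The work goes in short steps, Python scripts to look and compute and a tool call to move; the robot and the scene stay as the last step left them, time stands still between calls to the robot, and variables do not carry over. Pictures are saved under pics/ and viewed, at most 14 in all, crops included, and the job is handed in when it is done.

Besides the shell and the picture viewer there is one more tool, called as a command line: name --argument value ..., lists and objects as JSON in quotes. apply_moves: Moves the arm, as the interface text tells. Its arguments: {"type":"object","properties":{"targets":{"type":"array","items":{"type":"object","properties":{"travel":{"type":"array","items":{"type":"number"}},"roll":{"type":"number"},"jaw":{"type":"number"}}}}},"required":["targets"]}

```bash
mkdir -p pics; ls; python3 - <<'E'
from plant import ctrl
import cv2,numpy as np
np.set_printoptions(precision=4,suppress=True)
for n in("top","side"):
    cv2.imwrite(f"pics/{n}0.png",ctrl.snapshot(n)[:,:,::-1]); c=ctrl.calibration(n); print(n,c["K"],c["extrinsics"])
print(ctrl.get_obs())
E
```

```text
pics
top [[375.7352   0.     322.3788]
 [  0.     375.7352 195.7427]
 [  0.       0.       1.    ]] [[-0.0035 -0.998   0.0625  0.436 ]
 [-1.      0.0041  0.0091 -0.0029]
 [-0.0094 -0.0624 -0.998   1.4261]
 [ 0.      0.      0.      1.    ]]
side [[389.3318   0.     323.7939]
 [  0.     389.3318 188.7712]
 [  0.       0.       1.    ]] [[-0.6841 -0.4745  0.5539 -0.0857]
 [-0.7293  0.4529 -0.5128  0.5779]
 [-0.0076 -0.7548 -0.6559  0.808 ]
 [ 0.      0.      0.      1.    ]]
{'clock': 0.1, 'joint_pos': array([-51.0453,  20.5884,   0.6413,  -0.0155, -70.1361, -16.5059]), 'qvel': array([-0.0656, -0.076 ,  0.132 ,  0.0516, -0.0576, -0.0372]), 'tau': array([ -0.0015, -58.4162,  29.3754,   7.0156,   0.0102,  -0.    ]), 'tool_pos': array([ 0.2576, -0.6235,  0.2477]), 'orientation': array([ 179.9161,   -0.0097, -157.5564]), 'force': array([ 0.3378,  0.2793, -0.3719]), 'moment': array([-0.001 , -0.0024,  0.02  ]), 'gripper_force': 0.0, 'opening': 0.08775228299095973}
```

View pics/top0.png

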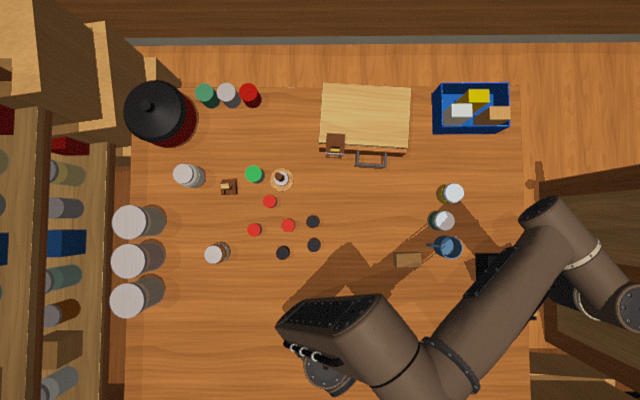

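View pics/side0.png

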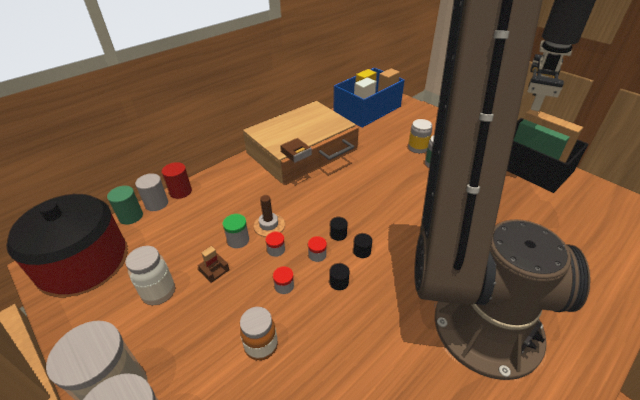

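Red lids, the tin candidates, are at top pixels (270,201), (254,230) and (288,225). The look-alikes are the black ones at (313,221), (314,245) and (283,253), and the larger green-lidded tin at (254,174). The wedge is in its stand at (229,187), the tamper on its coaster at (281,179), the chest at (365,115) and its handle at (371,160).

```bash
cat > h.py <<'E'
import numpy as np,cv2
from plant import ctrl
np.set_printoptions(precision=4,suppress=True)
def ray(n,u,v,z):
    c=ctrl.calibration(n);K=c["K"];E=np.array(c["extrinsics"])
    d=E[:3,:3]@np.linalg.solve(K,[u,v,1]);o=E[:3,3]
    return o+d*(z-o[2])/d[2]
def proj(n,p):
    c=ctrl.calibration(n);E=np.linalg.inv(np.array(c["extrinsics"]));q=c["K"]@(E[:3,:3]@np.array(p)+E[:3,3]);return q[:2]/q[2]
def crop(img,x,y,w,h,s,name):
    cv2.imwrite(name,cv2.resize(img[y:y+h,x:x+w,::-1],None,fx=s,fy=s,interpolation=cv2.INTER_CUBIC))
def lids(img):
    a=img.astype(int);m=((a[...,0]>150)&(a[...,1]<70)&(a[...,2]<70)).astype(np.uint8)
    n,l,s,c=cv2.connectedComponentsWithStats(m);return [(c[i],s[i][4]) for i in range(1,n) if s[i][4]>25]
def tins(n="top",z=0.046):
    im=ctrl.snapshot(n)
    for c,a in lids(im): print(n,c,a,ray(n,*c,z))
    return im
E
python3 - <<'E'
from h import *
im=tins(); s=tins("side")
crop(im,205,150,130,115,6,"pics/tt.png"); crop(im,310,75,110,100,6,"pics/tc.png"); 
a=s[120:290,190:390]; crop(s,190,90,200,150,4,"pics/ss.png")
E
```

```text
top [247.6178  91.5367] 259 [0.9153 0.2889 0.046 ]
top [269.0469 200.9531] 128 [0.504  0.2062 0.046 ]
top [287.7786 224.9313] 131 [0.4157 0.137  0.046 ]
top [253.6032 229.4127] 126 [0.3997 0.2623 0.046 ]
side [172.9367 168.7975] 237 [0.9605 0.2635 0.046 ]
side [274.4    238.5744] 195 [0.5024 0.2105 0.046 ]
side [316.8029 243.3846] 208 [0.4142 0.1415 0.046 ]
side [282.6269 274.65  ] 260 [0.3981 0.2665 0.046 ]
```

View pics/tt.png

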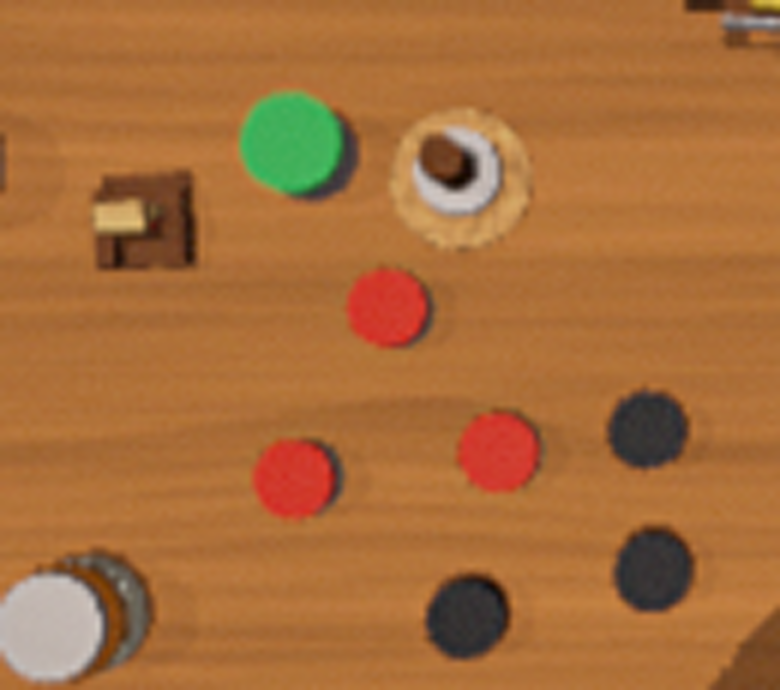

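View pics/tc.png

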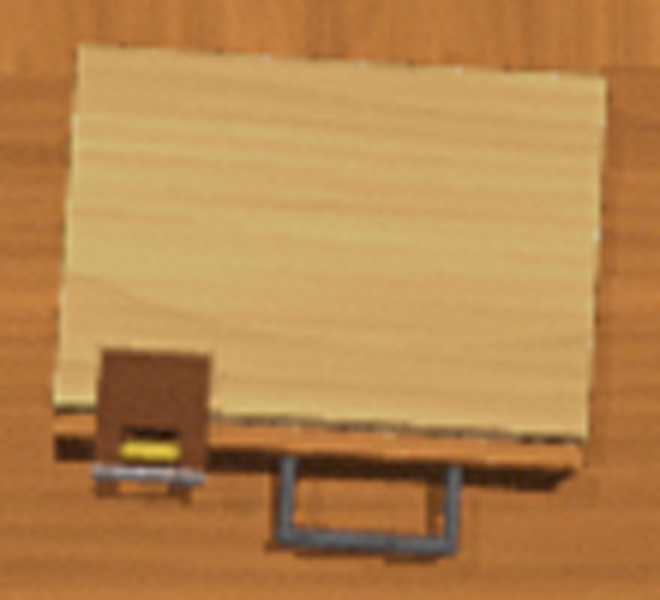

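View pics/ss.png

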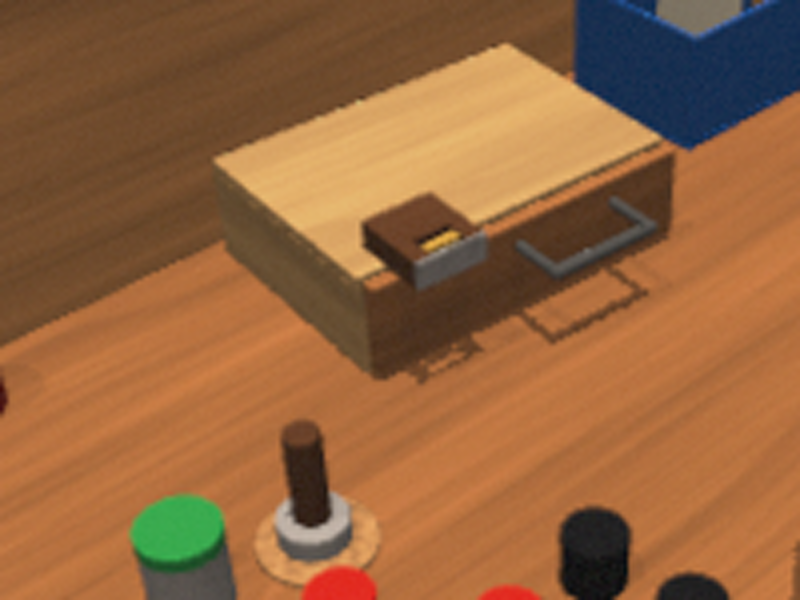

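The top crop shows three plain red lids with their black look-alikes clearly apart. The chest is turned by a few degrees with its lock block at the left front. The drawer is shut and the tamper stands on the coaster. Next I'll fit the poses.

```bash
python3 - <<'E'
from h import *
from scipy.optimize import least_squares
def P(x,y,ox,oy,s): return np.array([ox+(x+.5)/s-.5,oy+(y+.5)/s-.5])
T=lambda x,y:P(x,y,310,75,6); S=lambda x,y:P(x,y,190,90,4); W=lambda x,y:P(x,y,205,150,6)
obs=[("top",T(80,45),(.22,.16,.095)),("top",T(606,77),(.22,-.16,.095)),("top",T(585,438),(0,-.16,.095)),("top",T(55,407),(0,.16,.095)),
("side",S(215,160),(.22,.16,.095)),("side",S(506,43),(.22,-.16,.095)),("side",S(357,280),(0,.16,.095)),
("top",T(290,545),(-.062,.05,.07)),("top",T(455,545),(-.062,-.05,.07)),("side",S(557,272),(-.062,.05,.07)),("side",S(656,229),(-.062,-.05,.07))]
def w(p,q):
    c,s=np.cos(p[2]),np.sin(p[2]);return [p[0]+c*q[0]-s*q[1],p[1]+s*q[0]+c*q[1],q[2]]
r=least_squares(lambda p:np.concatenate([proj(n,w(p,q))-u for n,u,q in obs]),[.66,-.1,-.05],loss="soft_l1")
print(r.x,np.degrees(r.x[2]));print(np.concatenate([proj(n,w(r.x,q))-u for n,u,q in obs]).reshape(-1,2))
p=r.x;c,s=np.cos(p[2]),np.sin(p[2])
def loc(q): d=np.array(q[:2])-p[:2];return np.array([c*d[0]+s*d[1],-s*d[0]+c*d[1]])
for nm,q in [("slotdark",T(150,433)),("cheek",T(150,450)),("blkbackL",T(103,350)),("blkbackR",T(212,353)),("frontL",T(97,465)),("frontR",T(205,478))]: print(nm,loc(ray("top",*q,.12)))
for nm,q in [("cheek",S(440,240)),("blkL",S(365,238)),("blkback",S(432,195)),("blkfrontR",S(485,236)),("blkfrontL",S(415,265))]: print("side",nm,loc(ray("side",*q,.12)))
print("handle",w(p,(-.062,0,.07)))
print("tamper",ray("top",*W(457,170),.026),ray("side",*S(313,520),.026)," handle top",ray("top",*W(442,155),.106),ray("side",*S(303,430),.106))
print("coaster",ray("top",*W(460,179),.006),ray("side",*S(319,537),.006))
print("stand",ray("top",*W(145,220),.028),"head",ray("top",*W(119,217),.078))
crop(ctrl.snapshot("side"),185,230,60,55,10,"pics/ws.png"); crop(ctrl.snapshot("top"),210,170,40,35,15,"pics/wt.png")
a=cv2.imread("pics/ws.png");b=cv2.imread("pics/wt.png");cv2.imwrite("pics/w.png",np.vstack([cv2.resize(a,(480,440))[:300],np.zeros((0,480,3),np.uint8),cv2.resize(b,(480,300))]))
E
```

```text
[ 0.6972 -0.1452 -0.035 ] -2.0071544903104055
[[-0.2935  2.3429]
 [ 0.7097 -0.5462]
 [ 3.1713 -0.3569]
 [ 1.937   2.1783]
 [ 1.273   0.4582]
 [ 0.4943 -0.8042]
 [ 4.6777 -0.5489]
 [-7.418  -1.6886]
 [-7.3619 -0.8639]
 [-4.9294  2.7122]
 [-6.7452  1.2743]]
slotdark [-0.0112  0.1105]
cheek [-0.0212  0.1102]
blkbackL [0.0371 0.1395]
blkbackR [0.0372 0.0756]
frontL [-0.031   0.1409]
frontR [-0.0368  0.0776]
side cheek [-0.0222  0.1133]
side blkL [0.018  0.1544]
side blkback [0.0302 0.0797]
side blkfrontR [-0.041   0.0843]
side blkfrontL [-0.035   0.1473]
handle [np.float64(0.6352469846967111), np.float64(-0.1429897896001333), 0.07]
tamper [0.5912 0.1658 0.026 ] [0.5868 0.1706 0.026 ]  handle top [0.5913 0.165  0.106 ] [0.5906 0.166  0.106 ]
coaster [0.5877 0.1663 0.006 ] [0.5875 0.1674 0.006 ]
stand [0.5605 0.3603 0.028 ] head [0.558 0.363 0.078]
```

View pics/w.png

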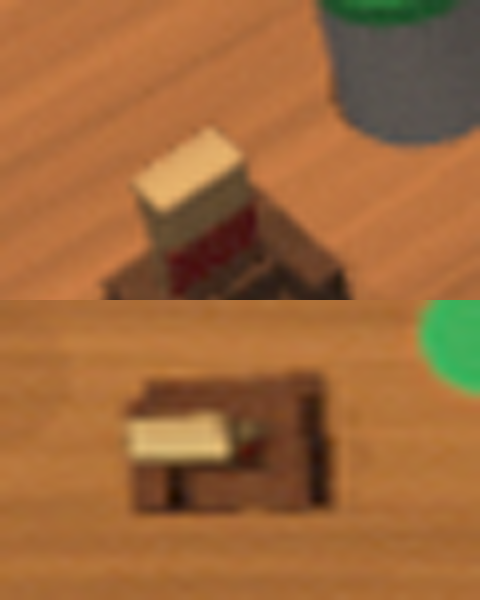

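```bash
python3 - <<'E'
from h import *
from scipy.optimize import least_squares
def P(x,y,ox,oy,s): return np.array([ox+(x+.5)/s-.5,oy+(y+.5)/s-.5])
T=lambda x,y:P(x,y,310,75,6); S=lambda x,y:P(x,y,190,90,4)
V="v"
obs=[("top",T(80,45),(.22,.16,.095)),("top",T(606,77),(.22,-.16,.095)),("top",T(585,438),(0,-.16,.095)),("top",T(55,407),(0,.16,.095)),
("side",S(215,160),(.22,.16,.095)),("side",S(506,43),(.22,-.16,.095)),("side",S(357,280),(0,.16,.095)),
("top",T(103,350),(V,.133,.12)),("top",T(212,353),(V,.067,.12)),("top",T(97,465),(-.044,.133,.12)),("top",T(205,478),(-.044,.067,.12)),("side",S(485,236),(-.044,.067,.12)),("side",S(415,265),(-.044,.133,.12))]
hb=[("top",T(283,545),(-.062,.05,.07)),("top",T(457,545),(-.062,-.05,.07)),("side",S(557,272),(-.062,.05,.07)),("side",S(656,229),(-.062,-.05,.07))]
def w(p,q,dy=0):
    c,s=np.cos(p[2]),np.sin(p[2]);a=p[3] if q[0]==V else q[0];b=q[1]+dy;return [p[0]+c*a-s*b,p[1]+s*a+c*b,q[2]]
def res(p): return np.concatenate([proj(n,w(p,q))-u for n,u,q in obs]+[proj(n,w(p,q,p[4]))-u for n,u,q in hb])
r=least_squares(res,[.66,-.1,-.05,.02,-.02],loss="soft_l1",f_scale=.5)
p=r.x;print(p,np.degrees(p[2]));print(res(p).reshape(-1,2))
c,s=np.cos(p[2]),np.sin(p[2])
def loc(q): d=np.array(q[:2])-p[:2];return np.array([c*d[0]+s*d[1],-s*d[0]+c*d[1]])
for nm,q in [("slotdark",T(150,433)),("cheek",T(150,450)),("slot back edge",T(147,427)),("cheek front",T(150,460))]: print(nm,loc(ray("top",*q,.12)))
print("handle",w(p,(-.062,0,.07),p[4]))
E
```

```text
[ 0.7002 -0.135  -0.0736  0.0308 -0.0371] -4.215566635570717
[[-0.6686 -0.0033]
 [ 0.1736  0.4465]
 [ 0.2509  0.5401]
 [-0.8048 -0.3309]
 [-0.5113 -0.3933]
 [ 0.7528 -0.2931]
 [ 0.3094 -0.5151]
 [-0.6843 -0.4155]
 [-0.1308  0.3421]
 [-1.1658  1.44  ]
 [-0.381   0.5497]
 [ 0.8842 -0.9994]
 [ 0.8898 -0.1438]
 [ 0.5072 -2.3518]
 [-0.9725 -0.4745]
 [ 0.1872 -0.7989]
 [-1.2732 -1.468 ]]
slotdark [-0.0177  0.0997]
cheek [-0.0277  0.099 ]
slot back edge [-0.0142  0.1016]
cheek front [-0.0336  0.0986]
handle [np.float64(0.6356299334595084), np.float64(-0.16744132016031488), 0.07]
```

```bash
cat >> h.py <<'E'
CH=np.array([.7002,-.135]);CY=np.radians(-4.2)
def ch(x,y,z): return np.array([CH[0]+np.cos(CY)*x-np.sin(CY)*y,CH[1]+np.sin(CY)*x+np.cos(CY)*y,z])
def plan(t,yaw):
    "t = target of grasp point (3 mm ahead of TCP)"
    o=ctrl.get_obs();y=np.radians(o["orientation"][2]);c,s=np.cos(y),np.sin(y)
    d=np.array(t)+[0,0,.003]-o["tool_pos"]
    dy=(yaw-np.degrees(y)+180)%360-180;y2=y+np.radians(dy);c2,s2=np.cos(y2),np.sin(y2)
    f=lambda c,s:np.array([c*d[0]+s*d[1],s*d[0]-c*d[1],-d[2]])*1000
    print("t",round(float(o["clock"]),1),"now",f(c,s),"roll",round(-dy,1),"| after roll",f(c2,s2),"F",o["force"],"q6",o["joint_pos"][5],"open",o["opening"])
E
python3 -c "
from h import *
plan(ch(-.062,-.037,.25),-94.2);print(ch(-.062,-.037,.074))"
```

```text
t 0.3 now [-523.6141  277.4234   -4.7637] roll -63.3 | after roll [-482.8153 -343.5473   -4.7637] F [-0.3297  0.5241 -0.4945] q6 -16.50344507703787 open 0.08736825409625447
[ 0.6357 -0.1674  0.074 ]
```

apply_moves --targets '[{"travel": [0,0,-10],"roll": -8,"jaw": 40},{"travel": [0,0,0],"roll": -8,"jaw": 40},{"travel": [0,0,0],"roll": -8,"jaw": 40},{"travel": [0,0,0],"roll": -8,"jaw": 40},{"travel": [0,0,0],"roll": -8,"jaw": 40},{"travel": [0,0,0],"roll": -8,"jaw": 40},{"travel": [0,0,0],"roll": -8,"jaw": 40},{"travel": [0,0,0],"roll": -7.4,"jaw": 40}]'

```text
clock: 1.1
tool_pos: [0.2577, -0.6238, 0.2585]
orientation: [180.0, 0.0, -93.8]
force: [0.3, -0.3, -0.2]
opening: 0.0402
gripper_force: 0.0
```

```bash
python3 -c "
from h import *
plan(ch(-.062,-.037,.25),-94.2)"
```

```text
t 1.1 now [-480.6161 -346.6322    5.4875] roll 0.4 | after roll [-482.8594 -343.5003    5.4875] F [ 0.2568 -0.3006 -0.2368] q6 47.218296058084256 open 0.04020185680224242
```

apply_moves --targets '[{"travel": [-40,-28,0],"roll": 0.4,"jaw": 40},{"travel": [-40,-29,0],"roll": 0,"jaw": 40},{"travel": [-40,-29,0],"roll": 0,"jaw": 40},{"travel": [-40,-29,0],"roll": 0,"jaw": 40},{"travel": [-40,-29,0],"roll": 0,"jaw": 40},{"travel": [-40,-29,0],"roll": 0,"jaw": 40},{"travel": [-40,-29,0],"roll": 0,"jaw": 40},{"travel": [-40,-28,0],"roll": 0,"jaw": 40},{"travel": [-40,-28,0],"roll": 0,"jaw": 40},{"travel": [-40,-28,0],"roll": 0,"jaw": 40}]'

```text
clock: 2.1
tool_pos: [0.5753, -0.2458, 0.2589]
orientation: [-180.0, -0.0, -94.5]
force: [1.8, -1.4, -0.0]
opening: 0.0399
gripper_force: 0.0
```

apply_moves --targets '[{"travel": [-41,-29,0],"roll": 0,"jaw": 40},{"travel": [-41,-29,0],"roll": 0,"jaw": 40},{"travel": [0,0,0],"roll": 0,"jaw": 40}]'

```text
clock: 2.4
tool_pos: [0.6414, -0.1663, 0.2575]
orientation: [180.0, 0.0, -94.3]
force: [0.3, -0.5, 0.6]
opening: 0.04
gripper_force: 0.0
```

```bash
python3 -c "
from h import *
plan(ch(-.062,-.037,.074),-94.2);im=tins()
crop(im,300,75,340,325,1.5,'pics/t1.png')"
```

```text
t 2.4 now [  1.4615   5.6876 180.5322] roll -0.1 | after roll [  1.4522   5.6899 180.5322] F [ 0.2868 -0.4719  0.6079] q6 -6.56406389469671 open 0.040002140956920305
top [247.6265  91.5875] 257 [0.9151 0.2889 0.046 ]
top [269.0787 200.9921] 127 [0.5038 0.2061 0.046 ]
top [284.7903 224.7903] 62 [0.4162 0.1479 0.046 ]
top [253.6094 229.4219] 128 [0.3997 0.2623 0.046 ]
```

View pics/t1.png

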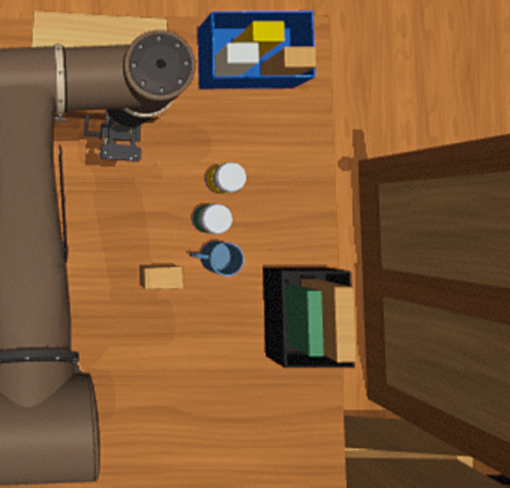

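No fourth red tin shows on the side that was hidden; it holds only cans, a mug and a box. Now down onto the handle.

apply_moves --targets '[{"travel": [1.4,5.7,0],"roll": 0,"jaw": 33},{"travel": [0,0,45],"roll": 0,"jaw": 33},{"travel": [0,0,45],"roll": 0,"jaw": 33},{"travel": [0,0,25],"roll": 0,"jaw": 33},{"travel": [0,0,20],"roll": 0,"jaw": 33},{"travel": [0,0,20],"roll": 0,"jaw": 33},{"travel": [0,0,15],"roll": 0,"jaw": 33},{"travel": [0,0,10],"roll": 0,"jaw": 33}]'

```text
clock: 3.25
tool_pos: [0.6315, -0.1727, 0.0778]
orientation: [180.0, -0.0, -94.6]
force: [-0.5, 0.4, -0.2]
opening: 0.0329
gripper_force: 0.0
```

apply_moves --targets '[{"travel": [0,0,0],"roll": 0,"jaw": 8},{"travel": [0,0,0],"roll": 0,"jaw": 8},{"travel": [0,0,0],"roll": 0,"jaw": 8},{"travel": [0,0,0],"roll": 0,"jaw": 8},{"travel": [0,0,0],"roll": 0,"jaw": 8}]'

```text
clock: 3.75
tool_pos: [0.6331, -0.1718, 0.0797]
orientation: [-179.9, -0.0, -94.5]
force: [-1.2, 0.6, 3.2]
opening: 0.0108
gripper_force: 30.0
```

```bash
python3 -c "
from h import *
plan(ch(-.257,-.037,.074),-94.2);print(ctrl.get_obs())
tins('side')"
```

```text
t 3.8 now [ -3.478  192.7995   2.6513] roll -0.3 | after roll [ -4.5961 192.7761   2.6513] F [-1.175   0.6187  3.1939] q6 -6.379317736730288 open 0.010825891181217734
{'clock': 3.75, 'joint_pos': array([  1.8308,  26.9591, -13.2671,   0.0251, -49.6869,  -6.3793]), 'qvel': array([ 0.0291,  0.1158, -0.0304,  0.0116,  0.0252, -0.0512]), 'tau': array([  0.1881, -58.503 ,  22.8915,   5.0928,   0.3718,  -0.0359]), 'tool_pos': array([ 0.6331, -0.1718,  0.0797]), 'orientation': array([-179.9116,   -0.0094,  -94.5323]), 'force': array([-1.175 ,  0.6187,  3.1939]), 'moment': array([0.0156, 0.4242, 0.0053]), 'gripper_force': 30.000616014003754, 'opening': 0.010825891181217734}
side [172.9283 168.7975] 237 [0.9605 0.2635 0.046 ]
side [274.4    238.5744] 195 [0.5024 0.2105 0.046 ]
side [316.8029 243.3846] 208 [0.4142 0.1415 0.046 ]
side [282.6269 274.65  ] 260 [0.3981 0.2665 0.046 ]
```

apply_moves --targets '[{"travel": [0,8,0],"roll": 0,"jaw": 8},{"travel": [0,16,0],"roll": 0,"jaw": 8},{"travel": [0,25,0],"roll": 0,"jaw": 8},{"travel": [0,25,0],"roll": 0,"jaw": 8},{"travel": [0,25,0],"roll": 0,"jaw": 8},{"travel": [0,25,0],"roll": 0,"jaw": 8},{"travel": [0,25,0],"roll": 0,"jaw": 8},{"travel": [0,25,0],"roll": 0,"jaw": 8},{"travel": [0,12,0],"roll": 0,"jaw": 8},{"travel": [0,7,0],"roll": 0,"jaw": 8}]'

```text
clock: 4.8
tool_pos: [0.4426, -0.1579, 0.0799]
orientation: [-179.5, -0.1, -94.5]
force: [27.0, -28.6, -30.6]
opening: 0.0112
gripper_force: 30.0
```

```bash
python3 -c "
from h import *
plan(ch(-.257,-.037,.074),-94.2);print(ctrl.get_obs()['tool_pos'])
crop(ctrl.snapshot('side'),190,60,230,170,3.4,'pics/s2.png')"
```

```text
t 4.8 now [-4.7194  1.7657  2.864 ] roll -0.3 | after roll [-4.7272  1.7447  2.864 ] F [ 27.0061 -28.6156 -30.6351] q6 -9.244153624370757 open 0.011194791867348673
[ 0.4426 -0.1579  0.0799]
```

View pics/s2.png

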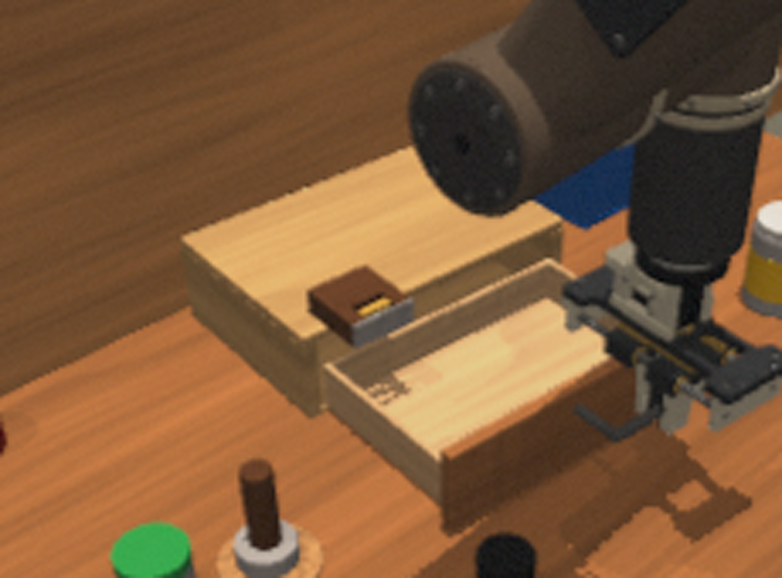

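The drawer is open against its stop. I'll release, rise and turn towards the tins.

apply_moves --targets '[{"travel": [0,0,0],"roll": 0,"jaw": 33},{"travel": [0,0,0],"roll": 0,"jaw": 33},{"travel": [0,0,0],"roll": 0,"jaw": 33},{"travel": [0,0,-20],"roll": 0,"jaw": 33},{"travel": [0,0,-30],"roll": 0,"jaw": 33},{"travel": [0,0,-40],"roll": -8,"jaw": 65},{"travel": [0,0,-35],"roll": -8.5,"jaw": 65},{"travel": [0,0,0],"roll": -8.5,"jaw": 65},{"travel": [0,0,0],"roll": -8.5,"jaw": 65},{"travel": [0,0,0],"roll": -8.5,"jaw": 65}]'

```text
clock: 5.85
tool_pos: [0.4396, -0.1561, 0.2036]
orientation: [-180.0, 0.0, -52.2]
force: [-0.2, -0.0, 0.0]
opening: 0.0634
gripper_force: 0.0
```

apply_moves --targets '[{"travel": [0,0,0],"roll": -8.5,"jaw": 65},{"travel": [0,0,0],"roll": -8.5,"jaw": 65},{"travel": [0,0,0],"roll": -8.5,"jaw": 65},{"travel": [0,0,0],"roll": -8.5,"jaw": 65},{"travel": [0,0,0],"roll": -8.5,"jaw": 65},{"travel": [0,0,0],"roll": -5.5,"jaw": 65}]'

```text
clock: 6.45
tool_pos: [0.4395, -0.1561, 0.2031]
orientation: [-180.0, 0.1, -4.2]
force: [-0.4, -0.9, 0.3]
opening: 0.0655
gripper_force: 0.0
```

```bash
python3 -c "
from h import *
tins('side')
for p in [(.4145,.139),(.503,.208),(.399,.2645)]: plan((*p,.20),-4.2)"
```

```text
side [172.9283 168.7975] 237 [0.9605 0.2635 0.046 ]
side [274.4    238.5744] 195 [0.5024 0.2105 0.046 ]
side [316.9099 243.    ] 222 [0.415  0.1404 0.046 ]
side [282.584  274.6756] 262 [0.3981 0.2666 0.046 ]
t 6.5 now [ -45.4411 -292.6599    0.1473] roll 0.2 | after roll [ -46.5886 -292.4794    0.1473] F [-0.682   0.6249 -0.082 ] q6 81.33723604478912 open 0.0653218695045938
t 6.5 now [  38.0625 -367.6292    0.1473] roll 0.2 | after roll [  36.6203 -367.7757    0.1473] F [-0.682   0.6249 -0.082 ] q6 81.33723604478912 open 0.0653218695045938
t 6.5 now [ -69.6042 -416.7834    0.1473] roll 0.2 | after roll [ -71.2384 -416.5072    0.1473] F [-0.682   0.6249 -0.082 ] q6 81.33723604478912 open 0.0653218695045938
```

apply_moves --targets '[{"travel": [-5,-32,0],"roll": 0,"jaw": 65},{"travel": [-6,-38,0],"roll": 0,"jaw": 65},{"travel": [-6,-38,0],"roll": 0,"jaw": 65},{"travel": [-6,-38,0],"roll": 0,"jaw": 65},{"travel": [-6,-38,0],"roll": 0,"jaw": 65},{"travel": [-6,-38,0],"roll": 0,"jaw": 65},{"travel": [-6,-38,0],"roll": 0,"jaw": 65},{"travel": [-5,-32,0],"roll": 0,"jaw": 65},{"travel": [0,0,40],"roll": 0,"jaw": 65},{"travel": [0,0,40],"roll": 0,"jaw": 65}]'

```text
clock: 7.5
tool_pos: [0.4175, 0.14, 0.1233]
orientation: [-179.9, -0.1, -4.5]
force: [0.6, -0.6, -1.0]
opening: 0.0652
gripper_force: 0.0
```

```bash
python3 -c "
from h import *
tins('side');plan((.4145,.1395,.038),-4.2)"
```

```text
side [172.9454 168.7689] 238 [0.9606 0.2634 0.046 ]
side [274.4    238.5744] 195 [0.5024 0.2105 0.046 ]
side [280.3692 274.0615] 195 [0.4031 0.2693 0.046 ]
t 7.5 now [ 0.4333 -2.6436 75.9037] roll -0.5 | after roll [ 0.456  -2.6397 75.9037] F [-3.9622 -2.2573 -8.1854] q6 41.13458889506768 open 0.06487339732393049
```

apply_moves --targets '[{"travel": [0,-2,26],"roll": 0,"jaw": 65},{"travel": [0,0,25],"roll": 0,"jaw": 65},{"travel": [0,0,15],"roll": 0,"jaw": 65},{"travel": [0,0,9],"roll": 0,"jaw": 65},{"travel": [0,0,0],"roll": 0,"jaw": 40},{"travel": [0,0,0],"roll": 0,"jaw": 40},{"travel": [0,0,0],"roll": 0,"jaw": 40},{"travel": [0,0,0],"roll": 0,"jaw": 40}]'

```text
clock: 8.35
tool_pos: [0.4181, 0.1406, 0.0494]
orientation: [-179.9, -0.1, -4.6]
force: [0.3, -0.7, 3.1]
opening: 0.0481
gripper_force: 30.0
```

apply_moves --targets '[{"travel": [0,0,-10],"roll": 0,"jaw": 40},{"travel": [0,0,-25],"roll": 0,"jaw": 40},{"travel": [0,0,-40],"roll": 0,"jaw": 40},{"travel": [0,0,-45],"roll": 0,"jaw": 40},{"travel": [0,0,-40],"roll": 0,"jaw": 40}]'

```text
clock: 8.85
tool_pos: [0.4174, 0.1401, 0.2117]
orientation: [-179.9, -0.1, -4.5]
force: [1.1, 1.0, -1.1]
opening: 0.0479
gripper_force: 30.0
```

```bash
python3 -c "
from h import *
s=tins('side');
for z in (.16,.052): plan(ch(-.13+.035,.07,z),-4.2)
plan(ch(-.13-.015,0,.15),-4.2)
plan(ch(-.13+.035,-.07,.15),-4.2)"
```

```text
side [172.9367 168.7975] 237 [0.9605 0.2635 0.046 ]
side [274.4    238.5744] 195 [0.5024 0.2105 0.046 ]
side [279.2739 274.0828] 157 [0.4049 0.2712 0.046 ]
t 8.9 now [205.2293 184.4239  55.199 ] roll -0.3 | after roll [204.3509 185.3968  55.199 ] F [2.7518 0.9958 7.2128] q6 41.06696924581843 open 0.04809664207528291
t 8.9 now [205.2293 184.4239 163.199 ] roll -0.3 | after roll [204.3509 185.3968 163.199 ] F [2.7518 0.9958 7.2128] q6 41.06696924581843 open 0.04809664207528291
t 8.9 now [155.5624 254.6606  65.199 ] roll -0.3 | after roll [154.3509 255.3968  65.199 ] F [2.7518 0.9958 7.2128] q6 41.06696924581843 open 0.04809664207528291
t 8.9 now [205.8944 324.4223  65.199 ] roll -0.3 | after roll [204.3509 325.3968  65.199 ] F [2.7518 0.9958 7.2128] q6 41.06696924581843 open 0.04809664207528291
```

apply_moves --targets '[{"travel": [30,27,0],"roll": -0.3,"jaw": 40},{"travel": [35,31,0],"roll": 0,"jaw": 40},{"travel": [35,31,0],"roll": 0,"jaw": 40},{"travel": [35,32,0],"roll": 0,"jaw": 40},{"travel": [35,32,0],"roll": 0,"jaw": 40},{"travel": [35,32,0],"roll": 0,"jaw": 40},{"travel": [0,0,30],"roll": 0,"jaw": 40},{"travel": [0,0,30],"roll": 0,"jaw": 40},{"travel": [0,0,0],"roll": 0,"jaw": 40}]'

```text
clock: 9.8
tool_pos: [0.6053, -0.0603, 0.145]
orientation: [179.9, 0.4, -4.4]
force: [-1.0, -1.3, -0.7]
opening: 0.0479
gripper_force: 30.0
```

```bash
python3 -c "
from h import *
plan(ch(-.13+.035,.07,.060),-4.2)
s=ctrl.snapshot('side');crop(s,190,60,200,150,4,'pics/s3.png')"
```

```text
t 9.8 now [ 5.076  -2.4534 81.9955] roll -0.2 | after roll [ 5.0831 -2.4388 81.9955] F [-0.9735 -1.3058 -0.6643] q6 73.04221992704234 open 0.047881629215336896
```

View pics/s3.png

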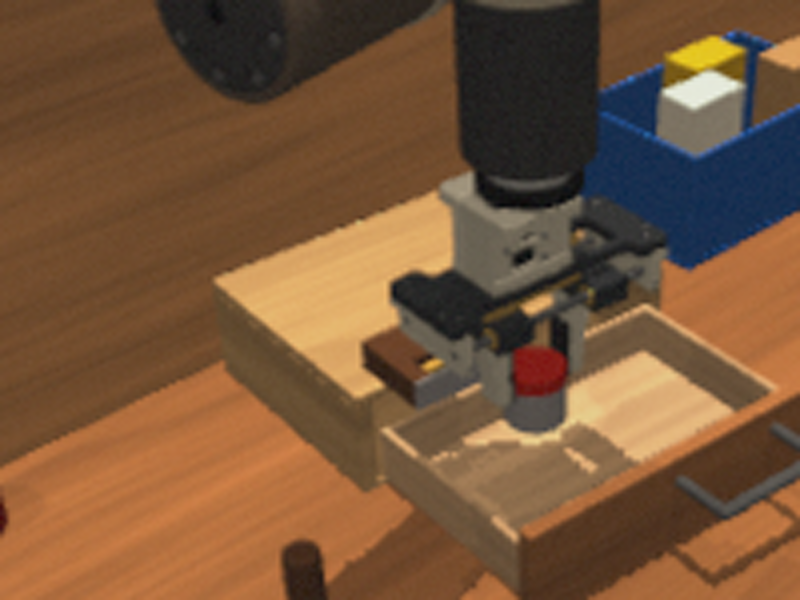

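The tin hangs upright over the drawer with the gripper clear of the lock block. Lowering it.

apply_moves --targets '[{"travel": [0,-2,25],"roll": 0,"jaw": 40},{"travel": [0,0,25],"roll": 0,"jaw": 40},{"travel": [0,0,15],"roll": 0,"jaw": 40},{"travel": [0,0,8],"roll": 0,"jaw": 40},{"travel": [0,0,4],"roll": 0,"jaw": 40},{"travel": [0,0,3],"roll": 0,"jaw": 40},{"travel": [0,0,0],"roll": 0,"jaw": 40}]'

```text
clock: 10.55
tool_pos: [0.6088, -0.0573, 0.0694]
orientation: [-180.0, -0.1, -4.2]
force: [1.1, -0.4, -0.6]
opening: 0.0483
gripper_force: 30.0
```

apply_moves --targets '[{"travel": [0,0,4],"roll": 0,"jaw": 40},{"travel": [0,0,2],"roll": 0,"jaw": 40},{"travel": [0,0,1],"roll": 0,"jaw": 40},{"travel": [0,0,1],"roll": 0,"jaw": 40}]'

```text
clock: 10.95
tool_pos: [0.609, -0.0576, 0.0614]
orientation: [180.0, -0.1, -4.2]
force: [-1.5, -0.7, 10.8]
opening: 0.048
gripper_force: 30.0
```

apply_moves --targets '[{"travel": [0,0,0],"roll": 0,"jaw": 62},{"travel": [0,0,0],"roll": 0,"jaw": 62},{"travel": [0,0,0],"roll": 0,"jaw": 62},{"travel": [0,0,-20],"roll": 0,"jaw": 62},{"travel": [0,0,-40],"roll": 0,"jaw": 62},{"travel": [0,0,-45],"roll": 0,"jaw": 62},{"travel": [0,0,-40],"roll": 0,"jaw": 65}]'

```text
clock: 11.65
tool_pos: [0.6083, -0.0576, 0.2075]
orientation: [180.0, -0.0, -4.2]
force: [1.3, 0.2, 0.0]
opening: 0.0639
gripper_force: 0.0
```

```bash
python3 -c "
from h import *
s=tins('side');t=tins('top')
plan((.503,.208,.20),-4.2)
plan((.399,.2645,.2),-4.2)"
```

```text
side [172.9367 168.7975] 237 [0.9605 0.2635 0.046 ]
side [274.5147 238.3284] 204 [0.5029 0.2097 0.046 ]
side [282.5992 274.6565] 262 [0.3981 0.2665 0.046 ]
top [247.6008  91.6085] 258 [0.915 0.289 0.046]
t 11.8 now [-127.6648 -256.8113    9.1989] roll 0.0 | after roll [-127.6822 -256.8027    9.1989] F [ 0.3342 -0.085   0.1361] q6 72.85937016261582 open 0.06450957882933335
t 11.8 now [-235.5202 -305.5501    9.1989] roll 0.0 | after roll [-235.5409 -305.5342    9.1989] F [ 0.3342 -0.085   0.1361] q6 72.85937016261582 open 0.06450957882933335
```

apply_moves --targets '[{"travel": [-15,-31,0],"roll": 0,"jaw": 65},{"travel": [-19,-38,0],"roll": 0,"jaw": 65},{"travel": [-19,-38,0],"roll": 0,"jaw": 65},{"travel": [-19,-38,0],"roll": 0,"jaw": 65},{"travel": [-19,-38,0],"roll": 0,"jaw": 65},{"travel": [-19,-38,0],"roll": 0,"jaw": 65},{"travel": [-17,-36,0],"roll": 0,"jaw": 65},{"travel": [0,0,40],"roll": 0,"jaw": 65},{"travel": [0,0,40],"roll": 0,"jaw": 65},{"travel": [0,0,0],"roll": 0,"jaw": 65}]'

```text
clock: 12.75
tool_pos: [0.4975, 0.2065, 0.1208]
orientation: [179.7, 0.4, -4.3]
force: [-0.8, -0.1, 0.8]
opening: 0.0651
gripper_force: 0.0
```

```bash
python3 -c "
from h import *
plan((.503,.208,.038),-4.2);s=tins('side');crop(s,200,150,160,120,4,'pics/s4.png')"
```

```text
t 12.8 now [ 5.3536 -1.9493 79.8238] roll -0.1 | after roll [ 5.3558 -1.9432 79.8238] F [-0.771  -0.1293  0.7587] q6 42.460515724587125 open 0.06506945029012534
side [172.7371 168.8707] 232 [0.9606 0.2641 0.046 ]
side [321.982  173.5405] 111 [ 0.6147 -0.0634  0.046 ]
side [284.9503 273.8066] 181 [0.3962 0.2609 0.046 ]
```

View pics/s4.png

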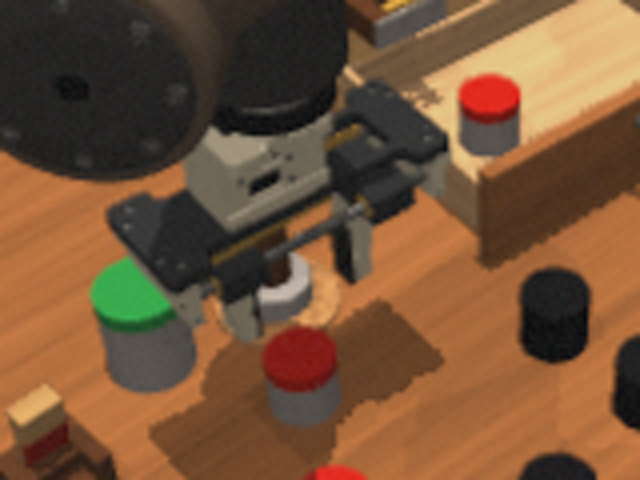

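Tin 1 stands upright in the drawer, and the second tin is under the open fingers, clear of the tamper and the green tin.

apply_moves --targets '[{"travel": [5,-2,26],"roll": 0,"jaw": 65},{"travel": [0,0,25],"roll": 0,"jaw": 65},{"travel": [0,0,16],"roll": 0,"jaw": 65},{"travel": [0,0,9],"roll": 0,"jaw": 65},{"travel": [0,0,0],"roll": 0,"jaw": 65},{"travel": [0,0,0],"roll": 0,"jaw": 40},{"travel": [0,0,0],"roll": 0,"jaw": 40},{"travel": [0,0,0],"roll": 0,"jaw": 40},{"travel": [0,0,0],"roll": 0,"jaw": 40}]'

```text
clock: 13.7
tool_pos: [0.5064, 0.21, 0.0507]
orientation: [-180.0, -0.1, -4.2]
force: [-1.3, -1.4, 6.9]
opening: 0.0479
gripper_force: 30.0
```

apply_moves --targets '[{"travel": [0,0,-10],"roll": 0,"jaw": 40},{"travel": [0,0,-25],"roll": 0,"jaw": 40},{"travel": [0,0,-40],"roll": 0,"jaw": 40},{"travel": [0,0,-45],"roll": 0,"jaw": 40},{"travel": [0,0,-40],"roll": 0,"jaw": 40}]'

```text
clock: 14.2
tool_pos: [0.5058, 0.2098, 0.2124]
orientation: [-180.0, -0.0, -4.2]
force: [1.0, 0.4, 0.4]
opening: 0.0481
gripper_force: 30.0
```

```bash
python3 -c "
from h import *
s=tins('side');
plan(ch(-.13+.03,-.07,.20),-4.2)"
```

```text
side [172.9237 168.8263] 236 [0.9604 0.2636 0.046 ]
side [322.     173.6091] 110 [ 0.6144 -0.0632  0.046 ]
side [283.5735 273.2647] 204 [0.3997 0.2623 0.046 ]
t 14.2 now [116.1269 401.3484  16.5766] roll 0.0 | after roll [116.3572 401.2817  16.5766] F [2.3009 1.5331 6.5916] q6 42.722729167843696 open 0.04784486081577285
```

apply_moves --targets '[{"travel": [9,31,0],"roll": 0,"jaw": 40},{"travel": [12,41,0],"roll": 0,"jaw": 40},{"travel": [12,41,0],"roll": 0,"jaw": 40},{"travel": [12,41,0],"roll": 0,"jaw": 40},{"travel": [12,41,0],"roll": 0,"jaw": 40},{"travel": [12,41,0],"roll": 0,"jaw": 40},{"travel": [12,41,0],"roll": 0,"jaw": 40},{"travel": [12,41,0],"roll": 0,"jaw": 40},{"travel": [12,42,0],"roll": 0,"jaw": 40},{"travel": [11,41,0],"roll": 0,"jaw": 40}]'

```text
clock: 15.25
tool_pos: [0.5919, -0.2004, 0.21]
orientation: [-180.0, -0.0, -4.2]
force: [0.2, 0.5, -0.6]
opening: 0.0479
gripper_force: 30.0
```

apply_moves --targets '[{"travel": [0,0,20],"roll": 0,"jaw": 40},{"travel": [0,0,40],"roll": 0,"jaw": 40},{"travel": [0,0,25],"roll": 0,"jaw": 40},{"travel": [0,0,20],"roll": 0,"jaw": 40},{"travel": [0,0,0],"roll": 0,"jaw": 40}]'

```text
clock: 15.75
tool_pos: [0.5897, -0.1984, 0.1018]
orientation: [-180.0, 0.3, -4.3]
force: [-0.5, -0.4, -0.8]
opening: 0.0483
gripper_force: 30.0
```

```bash
python3 -c "
from h import *
s=tins('side');
plan(ch(-.13+.03,-.07,.058),-4.2)"
```

```text
side [173.     168.7531] 239 [0.9606 0.2632 0.046 ]
side [282.584  274.6756] 262 [0.3981 0.2666 0.046 ]
t 15.8 now [ 4.2588 -1.4727 42.7571] roll -0.1 | after roll [ 4.2603 -1.4685 42.7571] F [ 1.032  -0.1518 -0.0861] q6 86.4123625280908 open 0.0482024063817419
```

apply_moves --targets '[{"travel": [3,0,17],"roll": 0,"jaw": 40},{"travel": [0,0,10],"roll": 0,"jaw": 40},{"travel": [0,0,6],"roll": 0,"jaw": 40},{"travel": [0,0,3],"roll": 0,"jaw": 40},{"travel": [0,0,2],"roll": 0,"jaw": 40},{"travel": [0,0,1],"roll": 0,"jaw": 40},{"travel": [0,0,0],"roll": 0,"jaw": 40}]'

```text
clock: 16.5
tool_pos: [0.595, -0.1989, 0.0659]
orientation: [180.0, -0.0, -4.2]
force: [0.4, -0.6, -0.3]
opening: 0.048
gripper_force: 30.0
```

apply_moves --targets '[{"travel": [0,0,1.5],"roll": 0,"jaw": 40},{"travel": [0,0,1.5],"roll": 0,"jaw": 40},{"travel": [0,0,1],"roll": 0,"jaw": 40},{"travel": [0,0,0],"roll": 0,"jaw": 40}]'

```text
clock: 16.9
tool_pos: [0.5958, -0.199, 0.0628]
orientation: [180.0, -0.1, -4.2]
force: [-0.5, 1.5, 5.3]
opening: 0.0481
gripper_force: 30.0
```

apply_moves --targets '[{"travel": [0,0,0],"roll": 0,"jaw": 62},{"travel": [0,0,0],"roll": 0,"jaw": 62},{"travel": [0,0,0],"roll": 0,"jaw": 62},{"travel": [0,0,-20],"roll": 0,"jaw": 62},{"travel": [0,0,-40],"roll": 0,"jaw": 62},{"travel": [0,0,-45],"roll": 0,"jaw": 62},{"travel": [0,0,-40],"roll": 0,"jaw": 65}]'

```text
clock: 17.6
tool_pos: [0.5947, -0.199, 0.2084]
orientation: [180.0, -0.0, -4.2]
force: [1.3, -0.6, 0.3]
opening: 0.0641
gripper_force: 0.0
```

```bash
python3 -c "
from h import *
s=tins('side')
plan((.3995,.2645,.2),-4.2)"
```

```text
side [172.9367 168.7975] 237 [0.9605 0.2635 0.046 ]
side [282.5361 274.6046] 263 [0.3983 0.2665 0.046 ]
t 17.6 now [-231.6396 -448.7856   13.1145] roll 0.0 | after roll [-231.7998 -448.7028   13.1145] F [ 3.4131 -1.0976  7.7083] q6 86.43121804200547 open 0.06465804115970833
```

apply_moves --targets '[{"travel": [-16,-32,0],"roll": 0,"jaw": 65},{"travel": [-21,-41,0],"roll": 0,"jaw": 65},{"travel": [-21,-41,0],"roll": 0,"jaw": 65},{"travel": [-21,-41,0],"roll": 0,"jaw": 65},{"travel": [-21,-41,0],"roll": 0,"jaw": 65},{"travel": [-21,-41,0],"roll": 0,"jaw": 65},{"travel": [-21,-41,0],"roll": 0,"jaw": 65},{"travel": [-21,-41,0],"roll": 0,"jaw": 65},{"travel": [-21,-41,0],"roll": 0,"jaw": 65},{"travel": [-21,-41,0],"roll": 0,"jaw": 65}]'

```text
clock: 18.65
tool_pos: [0.419, 0.2177, 0.2066]
orientation: [-180.0, -0.0, -4.2]
force: [0.4, 0.6, 0.1]
opening: 0.0651
gripper_force: 0.0
```

apply_moves --targets '[{"travel": [-21,-40,0],"roll": 0,"jaw": 65},{"travel": [-5,-9,20],"roll": 0,"jaw": 65},{"travel": [0,0,40],"roll": 0,"jaw": 65},{"travel": [0,0,20],"roll": 0,"jaw": 65},{"travel": [0,0,0],"roll": 0,"jaw": 65}]'

```text
clock: 19.15
tool_pos: [0.3963, 0.2654, 0.1238]
orientation: [179.7, 0.2, -4.3]
force: [0.8, -0.2, 0.8]
opening: 0.0651
gripper_force: 0.0
```

```bash
python3 -c "
from h import *
s=tins('side')
plan((.3995,.2645,.038),-4.2)"
```

```text
side [172.9283 168.7975] 237 [0.9605 0.2635 0.046 ]
t 19.2 now [ 2.2801  1.5951 84.6164] roll -0.0 | after roll [ 2.279   1.5967 84.6164] F [-0.3935 -0.0937  1.8222] q6 28.284285494400493 open 0.06520729966572703
```

apply_moves --targets '[{"travel": [2,1,27],"roll": 0,"jaw": 65},{"travel": [0,0,26],"roll": 0,"jaw": 65},{"travel": [0,0,16],"roll": 0,"jaw": 65},{"travel": [0,0,9],"roll": 0,"jaw": 65},{"travel": [0,0,0],"roll": 0,"jaw": 65},{"travel": [0,0,0],"roll": 0,"jaw": 40},{"travel": [0,0,0],"roll": 0,"jaw": 40},{"travel": [0,0,0],"roll": 0,"jaw": 40},{"travel": [0,0,0],"roll": 0,"jaw": 40}]'

```text
clock: 20.1
tool_pos: [0.4001, 0.2661, 0.0495]
orientation: [-179.9, -0.0, -4.2]
force: [-1.6, -1.1, 7.4]
opening: 0.0485
gripper_force: 30.0
```

apply_moves --targets '[{"travel": [0,0,-10],"roll": 0,"jaw": 40},{"travel": [0,0,-25],"roll": 0,"jaw": 40},{"travel": [0,0,-40],"roll": 0,"jaw": 40},{"travel": [0,0,-45],"roll": 0,"jaw": 40},{"travel": [0,0,-40],"roll": 0,"jaw": 40}]'

```text
clock: 20.6
tool_pos: [0.3996, 0.2657, 0.2115]
orientation: [-179.9, -0.0, -4.2]
force: [0.4, 1.3, -1.5]
opening: 0.0479
gripper_force: 30.0
```

```bash
python3 -c "
from h import *
s=tins('side');
plan(ch(-.13-.02,0.002,.20),-4.2)"
```

```text
side [356.59 156.33] 100 [ 0.6021 -0.2076  0.046 ]
side [172.9367 168.7975] 237 [0.9605 0.2635 0.046 ]
side [321.9369 173.3874] 111 [ 0.6153 -0.0638  0.046 ]
t 20.6 now [176.5509 378.0597  15.1583] roll 0.0 | after roll [176.7763 377.9544  15.1583] F [2.8322 2.1061 6.5428] q6 28.576137359962715 open 0.048048360202279504
```

apply_moves --targets '[{"travel": [13,28,0],"roll": 0,"jaw": 40},{"travel": [18,38,0],"roll": 0,"jaw": 40},{"travel": [18,39,0],"roll": 0,"jaw": 40},{"travel": [18,39,0],"roll": 0,"jaw": 40},{"travel": [18,39,0],"roll": 0,"jaw": 40},{"travel": [18,39,0],"roll": 0,"jaw": 40},{"travel": [18,39,0],"roll": 0,"jaw": 40},{"travel": [18,39,0],"roll": 0,"jaw": 40},{"travel": [18,39,0],"roll": 0,"jaw": 40},{"travel": [18,39,0],"roll": 0,"jaw": 40}]'

```text
clock: 21.65
tool_pos: [0.5465, -0.1258, 0.2091]
orientation: [-180.0, -0.0, -4.2]
force: [1.7, 1.2, -0.5]
opening: 0.0478
gripper_force: 30.0
```

apply_moves --targets '[{"travel": [0,0,20],"roll": 0,"jaw": 40},{"travel": [0,0,40],"roll": 0,"jaw": 40},{"travel": [0,0,25],"roll": 0,"jaw": 40},{"travel": [0,0,20],"roll": 0,"jaw": 40},{"travel": [0,0,0],"roll": 0,"jaw": 40}]'

```text
clock: 22.15
tool_pos: [0.5441, -0.1242, 0.1011]
orientation: [180.0, 0.3, -4.3]
force: [-0.2, -1.1, -0.8]
opening: 0.048
gripper_force: 30.0
```

```bash
python3 -c "
from h import *
plan(ch(-.13-.02,0.002,.058),-4.2)"
```

```text
t 22.1 now [ 6.4297 -2.6803 40.1185] roll -0.1 | after roll [ 6.434  -2.6699 40.1185] F [-0.1925 -1.0935 -0.8407] q6 78.52714096642575 open 0.04795840153138488
```

apply_moves --targets '[{"travel": [4,-1,17],"roll": 0,"jaw": 40},{"travel": [0,0,10],"roll": 0,"jaw": 40},{"travel": [0,0,6],"roll": 0,"jaw": 40},{"travel": [0,0,3],"roll": 0,"jaw": 40},{"travel": [0,0,2],"roll": 0,"jaw": 40},{"travel": [0,0,1],"roll": 0,"jaw": 40},{"travel": [0,0,1],"roll": 0,"jaw": 40},{"travel": [0,0,1],"roll": 0,"jaw": 40},{"travel": [0,0,1],"roll": 0,"jaw": 40},{"travel": [0,0,0],"roll": 0,"jaw": 40}]'

```text
clock: 23.15
tool_pos: [0.5503, -0.1234, 0.0616]
orientation: [180.0, -0.0, -4.2]
force: [-0.4, -0.0, -1.1]
opening: 0.048
gripper_force: 30.0
```

apply_moves --targets '[{"travel": [0,0,1],"roll": 0,"jaw": 40},{"travel": [0,0,1],"roll": 0,"jaw": 40},{"travel": [0,0,0],"roll": 0,"jaw": 40}]'

```text
clock: 23.45
tool_pos: [0.5523, -0.1235, 0.0615]
orientation: [180.0, -0.2, -4.2]
force: [0.6, -0.1, 11.2]
opening: 0.0483
gripper_force: 30.0
```

apply_moves --targets '[{"travel": [0,0,0],"roll": 0,"jaw": 62},{"travel": [0,0,0],"roll": 0,"jaw": 62},{"travel": [0,0,0],"roll": 0,"jaw": 62},{"travel": [0,0,-20],"roll": 0,"jaw": 62},{"travel": [0,0,-40],"roll": 0,"jaw": 62},{"travel": [0,0,-45],"roll": 0,"jaw": 62},{"travel": [0,0,-25],"roll": 8,"jaw": 62},{"travel": [0,0,0],"roll": 8.5,"jaw": 33},{"travel": [0,0,0],"roll": 8.5,"jaw": 33},{"travel": [0,0,0],"roll": 8.5,"jaw": 33}]'

```text
clock: 24.45
tool_pos: [0.5501, -0.1233, 0.1896]
orientation: [-180.0, 0.0, -38.1]
force: [0.1, 0.9, 0.8]
opening: 0.0435
gripper_force: 0.0
```

apply_moves --targets '[{"travel": [0,0,0],"roll": 8.5,"jaw": 33},{"travel": [0,0,0],"roll": 8.5,"jaw": 33},{"travel": [0,0,0],"roll": 8.5,"jaw": 33},{"travel": [0,0,0],"roll": 8.5,"jaw": 33},{"travel": [0,0,0],"roll": 8.5,"jaw": 33},{"travel": [0,0,0],"roll": 8.5,"jaw": 33},{"travel": [0,0,0],"roll": 5.5,"jaw": 33}]'

```text
clock: 25.15
tool_pos: [0.55, -0.1234, 0.1892]
orientation: [180.0, -0.0, -94.6]
force: [-0.9, 0.8, 0.3]
opening: 0.0331
gripper_force: 0.0
```

```bash
python3 -c "
from h import *
plan((.4426,-.1579,.18),-94.2)
s=tins('side');crop(s,190,60,200,150,4,'pics/s5.png')"
```

```text
t 25.1 now [ 43.0017 104.3362   6.1912] roll -0.4 | after roll [ 42.2922 104.6258   6.1912] F [-0.8517  0.8263  0.3078] q6 -11.828247022890904 open 0.03311204236490561
side [356.2105 155.9474] 95 [ 0.6044 -0.2083  0.046 ]
side [172.9237 168.8263] 236 [0.9604 0.2636 0.046 ]
side [318.1765 171.1471] 34 [ 0.6318 -0.0629  0.046 ]
```

View pics/s5.png

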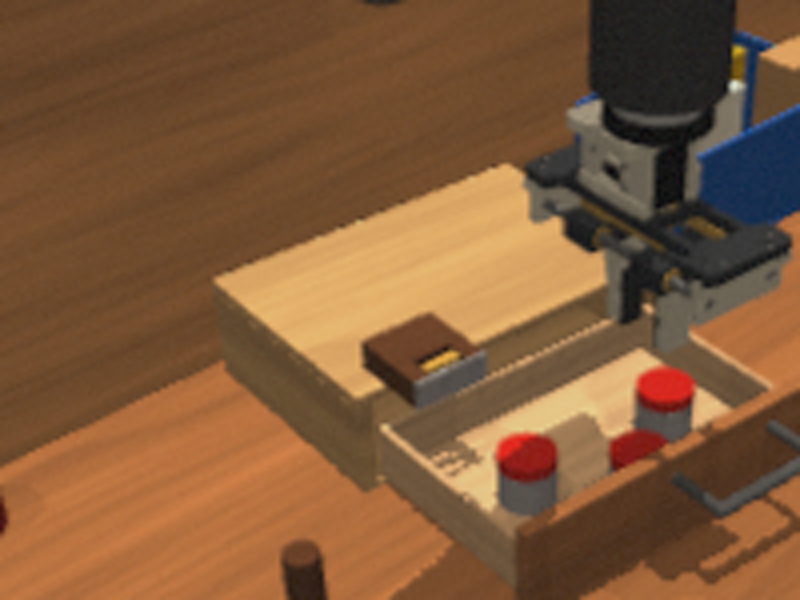

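All three tins stand upright in the drawer. I'll regrip the handle and push the drawer shut.

apply_moves --targets '[{"travel": [8,20,0],"roll": -0.4,"jaw": 33},{"travel": [11,28,0],"roll": 0,"jaw": 33},{"travel": [11,28,0],"roll": 0,"jaw": 33},{"travel": [12,28,0],"roll": 0,"jaw": 33},{"travel": [0,0,30],"roll": 0,"jaw": 33},{"travel": [0,0,20],"roll": 0,"jaw": 33},{"travel": [0,0,0],"roll": 0,"jaw": 33}]'

```text
clock: 25.9
tool_pos: [0.4416, -0.1582, 0.1374]
orientation: [179.7, -0.0, -93.8]
force: [-0.1, -0.0, -0.0]
opening: 0.033
gripper_force: 0.0
```

```bash
python3 -c "
from h import *
plan((.4426,-.1579,.077),-94.2)"
```

```text
t 25.9 now [-0.3818 -0.9836 57.4255] roll 0.4 | after roll [-0.3888 -0.9808 57.4255] F [-0.1369 -0.0315 -0.0498] q6 -8.152512790759248 open 0.032986627972916724
```

apply_moves --targets '[{"travel": [0,0,20],"roll": 0.3,"jaw": 33},{"travel": [0,0,18],"roll": 0,"jaw": 33},{"travel": [0,0,12],"roll": 0,"jaw": 33},{"travel": [0,0,7],"roll": 0,"jaw": 33},{"travel": [0,0,0],"roll": 0,"jaw": 8},{"travel": [0,0,0],"roll": 0,"jaw": 8},{"travel": [0,0,0],"roll": 0,"jaw": 8},{"travel": [0,0,0],"roll": 0,"jaw": 8}]'

```text
clock: 26.7
tool_pos: [0.4446, -0.1582, 0.0834]
orientation: [-179.9, 0.0, -94.1]
force: [1.6, 0.7, 1.5]
opening: 0.0113
gripper_force: 30.0
```

apply_moves --targets '[{"travel": [0,-5,0],"roll": 0,"jaw": 8},{"travel": [0,-12,0],"roll": 0,"jaw": 8},{"travel": [0,-20,0],"roll": 0,"jaw": 8},{"travel": [0,-24,0],"roll": 0,"jaw": 8},{"travel": [0,-24,0],"roll": 0,"jaw": 8},{"travel": [0,-24,0],"roll": 0,"jaw": 8},{"travel": [0,-24,0],"roll": 0,"jaw": 8},{"travel": [0,-24,0],"roll": 0,"jaw": 8},{"travel": [0,-14,0],"roll": 0,"jaw": 8},{"travel": [0,-9,0],"roll": 0,"jaw": 8}]'

```text
clock: 27.7
tool_pos: [0.6249, -0.1709, 0.0834]
orientation: [-179.9, 0.0, -94.1]
force: [-1.8, 3.0, 6.7]
opening: 0.0111
gripper_force: 30.0
```

apply_moves --targets '[{"travel": [0,-5,0],"roll": 0,"jaw": 8},{"travel": [0,-3,0],"roll": 0,"jaw": 8},{"travel": [0,-2,0],"roll": 0,"jaw": 8},{"travel": [0,-1,0],"roll": 0,"jaw": 8}]'

```text
clock: 28.1
tool_pos: [0.6347, -0.1717, 0.0835]
orientation: [-180.0, 0.0, -94.1]
force: [-1.4, 2.9, 5.0]
opening: 0.0111
gripper_force: 30.0
```

apply_moves --targets '[{"travel": [0,-2,0],"roll": 0,"jaw": 8},{"travel": [0,-1,0],"roll": 0,"jaw": 8},{"travel": [0,-1,0],"roll": 0,"jaw": 8},{"travel": [0,-1,0],"roll": 0,"jaw": 8}]'

```text
clock: 28.5
tool_pos: [0.6375, -0.1719, 0.0834]
orientation: [179.8, 0.0, -94.1]
force: [-10.1, 5.2, 14.2]
opening: 0.0108
gripper_force: 30.0
```

apply_moves --targets '[{"travel": [0,-1,0],"roll": 0,"jaw": 8},{"travel": [0,-1,0],"roll": 0,"jaw": 8},{"travel": [0,0,0],"roll": 0,"jaw": 8}]'

```text
clock: 28.8
tool_pos: [0.6376, -0.1719, 0.0834]
orientation: [179.6, 0.0, -94.2]
force: [-13.8, 6.4, 17.2]
opening: 0.011
gripper_force: 30.0
```

Drawer shut (firm stop felt). I'll release and fit the wedge pose.

apply_moves --targets '[{"travel": [0,1,0],"roll": 0,"jaw": 33},{"travel": [0,0,0],"roll": 0,"jaw": 33},{"travel": [0,0,0],"roll": 0,"jaw": 33},{"travel": [0,0,-20],"roll": 0,"jaw": 33},{"travel": [0,0,-40],"roll": 0,"jaw": 33},{"travel": [0,0,-45],"roll": -8.5,"jaw": 50},{"travel": [0,0,-30],"roll": -8.5,"jaw": 50},{"travel": [0,0,0],"roll": -8.5,"jaw": 50},{"travel": [0,0,0],"roll": -8.5,"jaw": 50},{"travel": [0,0,0],"roll": -8.5,"jaw": 50}]'

```text
clock: 29.8
tool_pos: [0.6404, -0.1725, 0.2177]
orientation: [-180.0, -0.0, -51.3]
force: [-0.5, -0.0, -0.2]
opening: 0.0498
gripper_force: 0.0
```

```bash
python3 - <<'E'
from h import *
from scipy.optimize import least_squares
def P(x,y,ox,oy,s): return np.array([ox+(x+.5)/s-.5,oy+(y+.5)/s-.5])
S=lambda x,y:P(x,y,185,230,8); T=lambda x,y:P(x,y-300,210,170,12)
H=[(-.015,.015),(.003,.015),(.003,-.015),(-.015,-.015)]
obs=[("side",S(157,215),0),("side",S(132,183),1),("side",S(210,127),2),("side",S(245,165),3),("top",T(128,464),0),("top",T(128,418),1),("top",T(224,413),2),("top",T(232,462),3)]
def w(p,q,z): c,s=np.cos(p[2]),np.sin(p[2]);return [p[0]+c*q[0]-s*q[1],p[1]+s*q[0]+c*q[1],z]
f=lambda p,o:np.concatenate([proj(n,w(p,H[i],.078))-u for n,u,i in o])
for o in (obs,obs[:4],obs[4:]):
    r=least_squares(f,[.56,.36,0],args=(o,),loss="soft_l1");print(r.x,np.degrees(r.x[2]),np.abs(r.fun).max())
ctrl.snapshot
plan((.56,.36,.25),0)
E
```

```text
[0.5693 0.3649 0.0399] 2.288009657260802 3.72071631929785
[0.5629 0.3677 0.0134] 0.7653754982429478 0.6495005434786663
[0.5806 0.3637 0.05  ] 2.861955629508888 0.6442115696642361
t 29.8 now [-465.8899 -270.142   -35.2668] roll -51.3 | after roll [ -80.3803 -532.512   -35.2668] F [-0.4654 -0.0175 -0.1895] q6 36.963926654612436 open 0.049835701767259315
```

```bash
python3 - <<'E'
from h import *
from scipy.optimize import least_squares
S=lambda x,y:np.array([185+(x+.5)/8-.5,230+(y+.5)/8-.5]); T=lambda x,y:np.array([210+(x+.5)/12-.5,170+(y-299.5)/8.571-.5])
H=[(-.015,.015),(.003,.015),(.003,-.015),(-.015,-.015)]
obs=[("side",S(157,215),0),("side",S(132,183),1),("side",S(210,127),2),("side",S(245,165),3),("top",T(128,464),0),("top",T(128,418),1),("top",T(224,413),2),("top",T(232,462),3)]
def w(p,q,z): c,s=np.cos(p[2]),np.sin(p[2]);return [p[0]+c*q[0]-s*q[1],p[1]+s*q[0]+c*q[1],z]
f=lambda p,o:np.concatenate([proj(n,w(p,H[i],.078))-u for n,u,i in o])
for o in (obs,obs[:4],obs[4:]):
    r=least_squares(f,[.56,.36,0],args=(o,),loss="soft_l1");print(r.x,np.degrees(r.x[2]),np.abs(r.fun).max())
E
```

```text
[0.5635 0.3665 0.0296] 1.6939854431266639 1.1931963441149378
[0.5629 0.3677 0.0134] 0.7653754982429478 0.6495005434786663
[0.5638 0.3635 0.0528] 3.0267330423564287 0.41244723692483376
```

apply_moves --targets '[{"travel": [0,0,-10],"roll": -8.5,"jaw": 50},{"travel": [0,0,-20],"roll": -8.5,"jaw": 50},{"travel": [0,0,0],"roll": -8.5,"jaw": 50},{"travel": [0,0,0],"roll": -8.5,"jaw": 50},{"travel": [0,0,0],"roll": -8.5,"jaw": 50},{"travel": [0,0,0],"roll": -8.5,"jaw": 50},{"travel": [0,0,0],"roll": -1,"jaw": 50}]'

```text
clock: 30.5
tool_pos: [0.6403, -0.1725, 0.2473]
orientation: [180.0, 0.0, 0.5]
force: [0.5, 0.9, -0.1]
opening: 0.0499
gripper_force: 0.0
```

```bash
python3 -c "
from h import *
plan((.5575,.3655,.15),1.8)"
```

```text
t 30.5 now [ -78.1113 -538.737    94.271 ] roll -1.3 | after roll [ -65.8662 -540.3707   94.271 ] F [ 0.5058  0.8615 -0.0961] q6 88.76741661516039 open 0.049927544310860064
```

apply_moves --targets '[{"travel": [-4,-30,0],"roll": -1.3,"jaw": 50},{"travel": [-5,-42,0],"roll": 0,"jaw": 50},{"travel": [-5,-42,0],"roll": 0,"jaw": 50},{"travel": [-5,-42,0],"roll": 0,"jaw": 50},{"travel": [-5,-42,0],"roll": 0,"jaw": 50},{"travel": [-5,-42,0],"roll": 0,"jaw": 50},{"travel": [-5,-42,0],"roll": 0,"jaw": 50},{"travel": [-5,-42,0],"roll": 0,"jaw": 50},{"travel": [-5,-42,0],"roll": 0,"jaw": 50},{"travel": [-5,-42,0],"roll": 0,"jaw": 50}]'

```text
clock: 31.5
tool_pos: [0.5798, 0.2358, 0.2477]
orientation: [-180.0, -0.0, 1.4]
force: [0.7, 0.4, 0.6]
opening: 0.0503
gripper_force: 0.0
```

apply_moves --targets '[{"travel": [-5,-42,0],"roll": 0,"jaw": 50},{"travel": [-5,-42,0],"roll": 0,"jaw": 50},{"travel": [-5,-30,0],"roll": 0,"jaw": 50},{"travel": [-2,-20,30],"roll": 0,"jaw": 50},{"travel": [0,0,30],"roll": 0,"jaw": 50},{"travel": [0,0,0],"roll": 0,"jaw": 50}]'

```text
clock: 32.1
tool_pos: [0.557, 0.3666, 0.1826]
orientation: [179.7, 0.4, 1.5]
force: [-0.6, -1.0, -1.3]
opening: 0.05
gripper_force: 0.0
```

```bash
python3 -c "
from h import *
plan((.5575,.3655,.063),1.8)
s=ctrl.snapshot('side');crop(s,160,190,130,100,5,'pics/s6.png')"
```

```text
t 32.1 now [  0.4439   1.1573 116.6308] roll -0.3 | after roll [  0.4374   1.1598 116.6308] F [-0.624  -0.9605 -1.3281] q6 41.4930386307929 open 0.05000225948182461
```

View pics/s6.png

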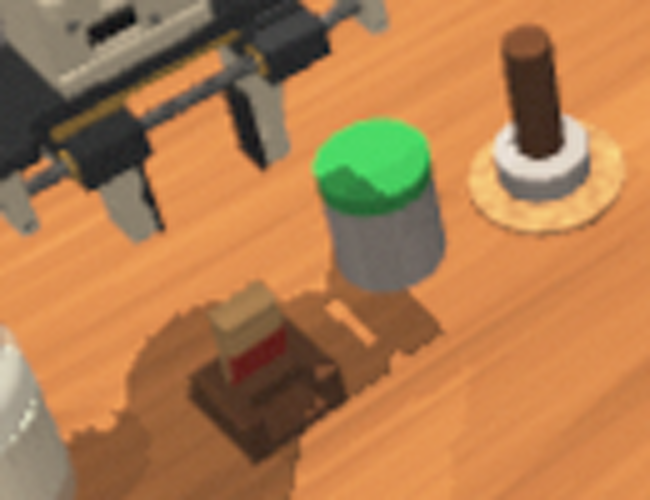

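The wedge is under the open fingers in its stand with the red face towards the viewer. The tall jar sits close at the left, so I'll check clearance to the gripper body.

```bash
python3 -c "
from h import *
print(ray('top',183,172,.13),ray('side',146,261,.13),ray('top',254,174,.072))"
```

```text
[0.6019 0.4941 0.13  ] [0.5802 0.496  0.13  ] [0.6008 0.2575 0.072 ]
```

The gripper body would come within millimetres of the tall jar at this angle. I'll turn 90° and grip the head across its x faces instead.

apply_moves --targets '[{"travel": [0,0,-20],"roll": 8.5,"jaw": 50},{"travel": [0,0,0],"roll": 8.5,"jaw": 50},{"travel": [0,0,0],"roll": 8.5,"jaw": 50},{"travel": [0,0,0],"roll": 8.5,"jaw": 50},{"travel": [0,0,0],"roll": 8.5,"jaw": 50},{"travel": [0,0,0],"roll": 8.5,"jaw": 40},{"travel": [0,0,0],"roll": 8.5,"jaw": 40},{"travel": [0,0,0],"roll": 8.5,"jaw": 40},{"travel": [0,0,0],"roll": 8.5,"jaw": 40},{"travel": [0,0,0],"roll": 8.5,"jaw": 40}]'

```text
clock: 33.15
tool_pos: [0.5605, 0.3673, 0.2103]
orientation: [-179.8, 0.1, -83.9]
force: [0.2, 0.2, -0.6]
opening: 0.0403
gripper_force: 0.0
```

apply_moves --targets '[{"travel": [0,0,20],"roll": 4.7,"jaw": 40},{"travel": [0,0,30],"roll": 0,"jaw": 40},{"travel": [0,0,0],"roll": 0,"jaw": 40}]'

```text
clock: 33.45
tool_pos: [0.5585, 0.366, 0.1559]
orientation: [179.8, -0.1, -88.2]
force: [0.6, -1.1, -0.9]
opening: 0.04
gripper_force: 0.0
```

```bash
python3 -c "
from h import *
plan((.5575,.3655,.067),-88.2)
s=ctrl.snapshot('side');crop(s,160,190,130,100,5,'pics/s7.png')"
```

```text
t 33.5 now [ 0.4503  1.0124 85.8956] roll -0.0 | after roll [ 0.4501  1.0125 85.8956] F [ 0.5601 -1.0563 -0.9281] q6 -48.09694679662326 open 0.03997982106310396
```

View pics/s7.png

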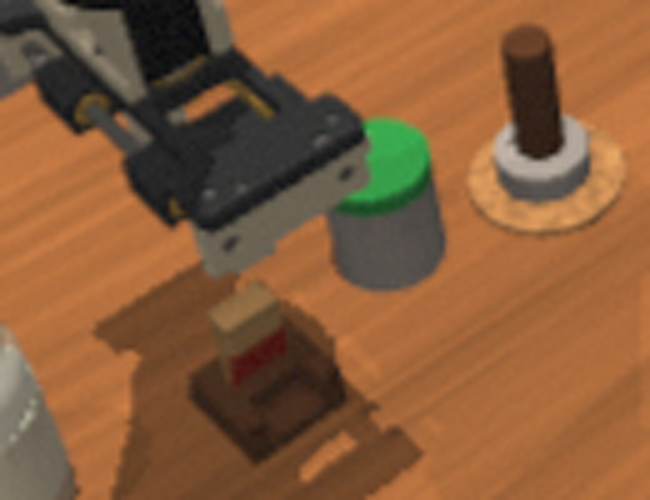

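Only the wedge is beneath the fingers, and the green tin and jar are clear. Going down.

apply_moves --targets '[{"travel": [0,1,28],"roll": 0,"jaw": 40},{"travel": [0,0,25],"roll": 0,"jaw": 40},{"travel": [0,0,15],"roll": 0,"jaw": 40},{"travel": [0,0,10],"roll": 0,"jaw": 40},{"travel": [0,0,6],"roll": 0,"jaw": 40},{"travel": [0,0,0],"roll": 0,"jaw": 40}]'

```text
clock: 34.1
tool_pos: [0.5585, 0.3676, 0.0737]
orientation: [-180.0, -0.0, -88.1]
force: [0.1, 0.5, 0.3]
opening: 0.0397
gripper_force: 0.0
```

apply_moves --targets '[{"travel": [0,0,0],"roll": 0,"jaw": 10},{"travel": [0,0,0],"roll": 0,"jaw": 10},{"travel": [0,0,0],"roll": 0,"jaw": 10},{"travel": [0,0,0],"roll": 0,"jaw": 10},{"travel": [0,0,0],"roll": 0,"jaw": 10}]'

```text
clock: 34.6
tool_pos: [0.559, 0.3679, 0.0743]
orientation: [-179.9, 0.1, -88.0]
force: [2.5, -0.4, 1.6]
opening: 0.0179
gripper_force: 30.0
```

apply_moves --targets '[{"travel": [0,0,-10],"roll": 0,"jaw": 10},{"travel": [0,0,-25],"roll": 0,"jaw": 10},{"travel": [0,0,-35],"roll": 0,"jaw": 10},{"travel": [0,0,-40],"roll": 0,"jaw": 10},{"travel": [0,0,-40],"roll": 6,"jaw": 10}]'

```text
clock: 35.1
tool_pos: [0.5574, 0.3671, 0.2253]
orientation: [179.9, -0.0, -94.1]
force: [0.8, -0.2, -1.3]
opening: 0.0179
gripper_force: 30.0
```

```bash
python3 -c "
from h import *
print(ch(-.0165+.0024-.006,.1,.2))
plan(ch(-.0165+.0024-.006,.1,.2),-94.2)"
```

```text
[ 0.6875 -0.0338  0.2   ]
t 35.1 now [ 390.5622 -158.2985   22.2969] roll 0.1 | after roll [ 390.2608 -159.0401   22.2969] F [ 0.7972 -0.1596 -1.3104] q6 -54.12497492106317 open 0.0179081625710214
```

apply_moves --targets '[{"travel": [28,-12,0],"roll": 0,"jaw": 10},{"travel": [40,-16,0],"roll": 0,"jaw": 10},{"travel": [40,-16,0],"roll": 0,"jaw": 10},{"travel": [40,-16,0],"roll": 0,"jaw": 10},{"travel": [41,-17,0],"roll": 0,"jaw": 10},{"travel": [41,-17,0],"roll": 0,"jaw": 10},{"travel": [41,-17,0],"roll": 0,"jaw": 10},{"travel": [41,-17,0],"roll": 0,"jaw": 10},{"travel": [40,-16,0],"roll": 0,"jaw": 10},{"travel": [30,-12,0],"roll": 0,"jaw": 10}]'

```text
clock: 36.1
tool_pos: [0.6866, -0.0269, 0.2239]
orientation: [179.9, 0.0, -94.1]
force: [0.7, -0.3, -0.6]
opening: 0.0181
gripper_force: 30.0
```

apply_moves --targets '[{"travel": [8,-3,0],"roll": 0,"jaw": 10},{"travel": [0,0,20],"roll": 0,"jaw": 10},{"travel": [0,0,0],"roll": 0,"jaw": 10},{"travel": [0,0,0],"roll": 0,"jaw": 10}]'

```text
clock: 36.5
tool_pos: [0.6888, -0.0323, 0.2036]
orientation: [179.9, -0.0, -94.0]
force: [0.7, 0.4, -0.2]
opening: 0.0179
gripper_force: 30.0
```

```bash
python3 -c "
from h import *
plan(ch(-.0165+.0024-.006,.1,.1663-.003),-94.2)
s=ctrl.snapshot('side');crop(s,255,105,80,60,9,'pics/s8.png')"
```

```text
t 36.5 now [ 1.605   1.172  37.3442] roll 0.2 | after roll [ 1.6086  1.167  37.3442] F [ 0.6954  0.425  -0.2462] q6 -17.483267442121623 open 0.017874846176643915
```

View pics/s8.png

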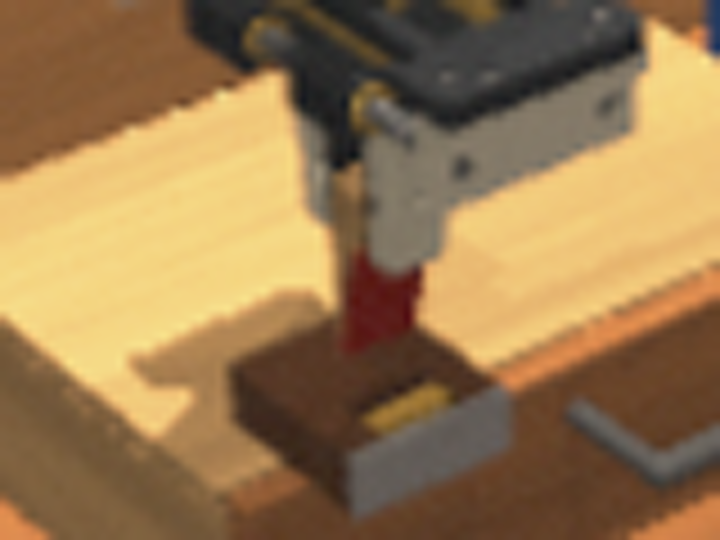

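```bash
cat >> h.py <<'E'
def loc(q): d=np.array(q[:2])-CH;c,s=np.cos(CY),np.sin(CY);return np.array([c*d[0]+s*d[1],-s*d[0]+c*d[1]])*1000
E
python3 - <<'E'
from h import *
S=lambda x,y:(255+(x+.5)/9-.5,105+(y+.5)/9-.5)
o=ctrl.get_obs();print("tcp loc",loc(o["tool_pos"]))
for nm,q,z in [("tip L",S(344,356),.1373),("tip R",S(412,331),.1373),("cheek L back",S(372,408),.12),("cheek R back",S(441,382),.12),("cheek L front",S(373,433),.12),("cheek R front",S(452,403),.12),("slot L end",S(360,412),.12),("slot dark R",S(430,375),.12),("blk front L",S(349,455),.12),("blk front R",S(508,388),.12),("blk back L",S(232,372),.12)]: print(nm,loc(ray("side",*q,z)))
E
```

```text
tcp loc [-18.4515 101.8096]
tip L [-12.6091 114.7675]
tip R [-15.1796  88.2597]
cheek L back [-22.647  111.5727]
cheek R back [-25.2582  84.3923]
cheek L front [-34.5905 119.7953]
cheek R front [-37.5765  88.93  ]
slot L end [-21.951  116.0701]
slot dark R [-19.5059  84.8017]
blk front L [-39.6419 133.2959]
blk front R [-42.6806  68.9071]
blk back L [ 25.2961 136.1542]
```

The wedge hangs upright, tip 17 mm above the block. It is y-aligned, but the tip (crop 344–412, 356–331) lies about 6 mm behind the centre of the slot opening. I'll shift forward, lower to near contact and recheck.

apply_moves --targets '[{"travel": [0,3,0],"roll": 0.2,"jaw": 10},{"travel": [0.3,2.5,7],"roll": 0,"jaw": 10},{"travel": [0,0,4],"roll": 0,"jaw": 10},{"travel": [0,0,2],"roll": 0,"jaw": 10},{"travel": [0,0,0],"roll": 0,"jaw": 10}]'

```text
clock: 37.05
tool_pos: [0.6836, -0.0326, 0.1901]
orientation: [180.0, -0.0, -94.2]
force: [-0.4, 0.4, -0.4]
opening: 0.0177
gripper_force: 30.0
```

```bash
python3 - <<'E'
from h import *
o=ctrl.get_obs();print("tcp loc",loc(o["tool_pos"]),o["tool_pos"],o["orientation"],o["force"])
ims=[ctrl.snapshot('side').astype(float) for _ in range(3)]
crop(np.mean(ims,0).astype(np.uint8),275,125,45,34,17,'pics/s9.png')
E
```

```text
tcp loc [-24.072  100.9301] [ 0.6836 -0.0326  0.1901] [179.955   -0.0115 -94.2433] [-0.3619  0.4248 -0.4301]
```

View pics/s9.png

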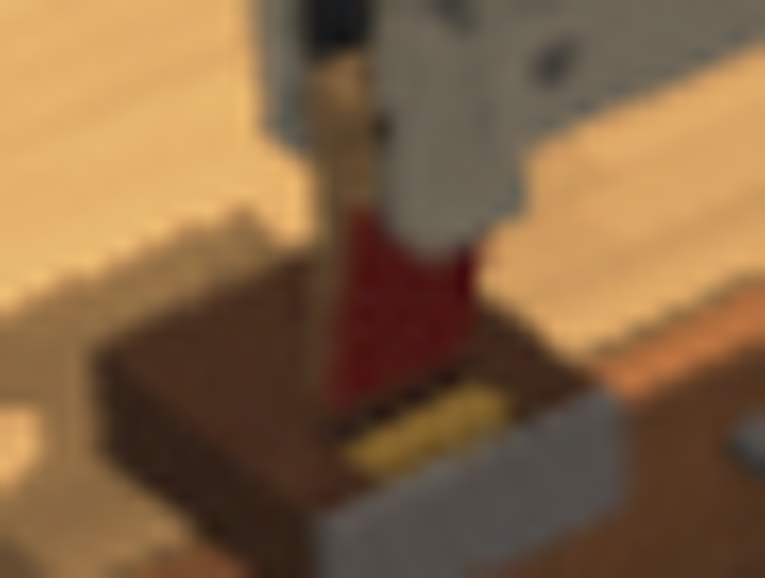

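```bash
python3 - <<'E'
from h import *
S=lambda x,y:(275+(x+.5)/17-.5,125+(y+.5)/17-.5)
for nm,q,z in [("tip L",S(328,410),.1238),("tip R",S(472,345),.1238),("yel backL",S(343,447),.12),("yel backR",S(480,382),.12),("yel frontL",S(372,475),.12),("yel frontR",S(512,408),.12),("dark bl",S(325,430),.12),("dark br",S(480,362),.12),("blk front L",S(318,520),.12),("blk front R",S(618,395),.12),("blk back L",S(97,350),.12)]: print(nm,loc(ray("side",*q,z)))
E
```

```text
tip L [-17.8455 115.5924]
tip R [-17.895   83.5496]
yel backL [-24.3261 117.2164]
yel backR [-23.7068  86.2683]
yel frontL [-34.5629 118.2418]
yel frontR [-33.9209  86.6894]
dark bl [-18.0104 116.6427]
dark br [-18.6291  82.4929]
blk front L [-39.4817 133.5419]
blk front R [-42.8645  69.5035]
blk back L [ 28.9577 134.0365]
```

The tip (328,410)–(472,345) is just above the mouth, just behind the middle of the opening and about 1 mm to the right. I'll nudge it and lower gently, watching the force.

apply_moves --targets '[{"travel": [-1,1.5,0],"roll": 0,"jaw": 10},{"travel": [0,0,2],"roll": 0,"jaw": 10},{"travel": [0,0,2],"roll": 0,"jaw": 10},{"travel": [0,0,2],"roll": 0,"jaw": 10},{"travel": [0,0,1],"roll": 0,"jaw": 10},{"travel": [0,0,0],"roll": 0,"jaw": 10}]'

```text
clock: 37.8
tool_pos: [0.6823, -0.0316, 0.1833]
orientation: [180.0, -0.0, -94.3]
force: [0.7, -0.3, -0.4]
opening: 0.0181
gripper_force: 30.0
```

Tip is about 3 mm below the mouth with no contact. Continuing down.

apply_moves --targets '[{"travel": [0,0,2],"roll": 0,"jaw": 10},{"travel": [0,0,2],"roll": 0,"jaw": 10},{"travel": [0,0,2],"roll": 0,"jaw": 10},{"travel": [0,0,2],"roll": 0,"jaw": 10},{"travel": [0,0,0],"roll": 0,"jaw": 10}]'

```text
clock: 38.3
tool_pos: [0.6822, -0.0316, 0.1751]
orientation: [180.0, -0.0, -94.3]
force: [0.3, -0.7, -0.3]
opening: 0.0177
gripper_force: 30.0
```

apply_moves --targets '[{"travel": [0,0,2],"roll": 0,"jaw": 10},{"travel": [0,0,2],"roll": 0,"jaw": 10},{"travel": [0,0,1],"roll": 0,"jaw": 10},{"travel": [0,0,0],"roll": 0,"jaw": 10}]'

```text
clock: 38.7
tool_pos: [0.6824, -0.0315, 0.1704]
orientation: [180.0, -0.0, -94.3]
force: [0.4, 0.4, 0.0]
opening: 0.0181
gripper_force: 30.0
```

apply_moves --targets '[{"travel": [0,0,1.5],"roll": 0,"jaw": 10},{"travel": [0,0,1],"roll": 0,"jaw": 10},{"travel": [0,0,1],"roll": 0,"jaw": 10},{"travel": [0,0,0],"roll": 0,"jaw": 10}]'

```text
clock: 39.1
tool_pos: [0.683, -0.0316, 0.1677]
orientation: [-179.9, 0.0, -94.2]
force: [0.7, -0.2, 3.2]
opening: 0.018
gripper_force: 30.0
```

```bash
python3 - <<'E'
from h import *
o=ctrl.get_obs();print("tcp loc",loc(o["tool_pos"]),o["tool_pos"],o["force"],o["opening"])
E
```

```text
tcp loc [-24.737  101.8909] [ 0.683  -0.0316  0.1677] [ 0.7131 -0.1646  3.1791] 0.01798855629202771
```

apply_moves --targets '[{"travel": [0,0,0.7],"roll": 0,"jaw": 10},{"travel": [0,0,0],"roll": 0,"jaw": 34},{"travel": [0,0,0],"roll": 0,"jaw": 34},{"travel": [0,0,0],"roll": 0,"jaw": 34},{"travel": [0,0,0],"roll": 0,"jaw": 34},{"travel": [0,0,-15],"roll": 0,"jaw": 34},{"travel": [0,0,-30],"roll": 0,"jaw": 34},{"travel": [0,0,-30],"roll": 0,"jaw": 34}]'

```text
clock: 39.9
tool_pos: [0.6822, -0.0317, 0.2429]
orientation: [180.0, -0.0, -94.2]
force: [-0.0, 0.3, -0.5]
opening: 0.034
gripper_force: 0.0
```

```bash
python3 - <<'E'
from h import *
s=ctrl.snapshot('side');crop(s,255,105,80,60,9,'pics/s10.png')
plan((.588,.1665,.25),-94.2)
E
```

```text
t 40.0 now [-190.7843  110.8943   -3.3712] roll 0.0 | after roll [-190.7836  110.8954   -3.3712] F [2.4912 0.2128 6.3212] q6 -17.91311947772604 open 0.03412230454676174
```

View pics/s10.png

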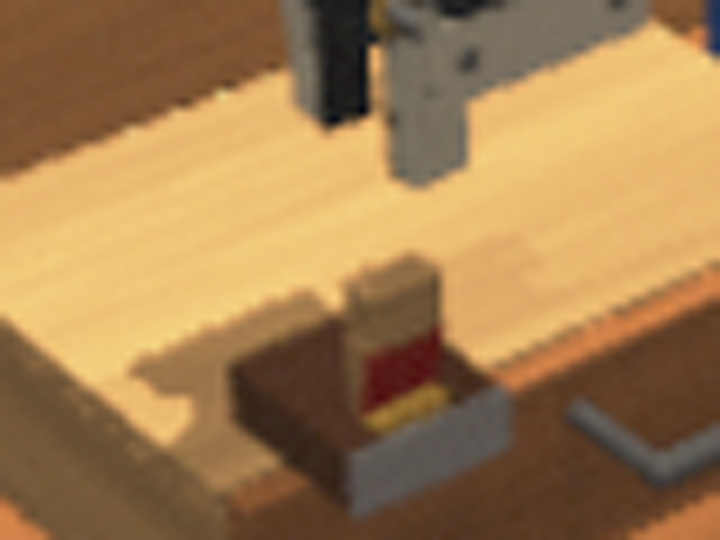

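The wedge stands upright in the slot on its own, head at crop (395,290) and red face against the brass cheek. I've used up my picture allowance (slightly over it), so from here I rely on numbers. Next, the tamper.

apply_moves --targets '[{"travel": [-20,11,0],"roll": 0,"jaw": 60},{"travel": [-38,22,0],"roll": 0,"jaw": 60},{"travel": [-38,22,0],"roll": 0,"jaw": 60},{"travel": [-38,22,0],"roll": 0,"jaw": 60},{"travel": [-38,22,0],"roll": 0,"jaw": 60},{"travel": [-19,11,0],"roll": 0,"jaw": 60},{"travel": [0,0,30],"roll": 0,"jaw": 60},{"travel": [0,0,0],"roll": 0,"jaw": 60}]'

```text
clock: 40.75
tool_pos: [0.5848, 0.1674, 0.2093]
orientation: [179.8, -0.1, -94.2]
force: [-1.2, -0.6, -0.4]
opening: 0.0599
gripper_force: 0.0
```

```bash
python3 - <<'E'
from h import *
plan((.590,.1665,.085),-94.2)
E
```

```text
t 40.8 now [  0.4715  -5.2525 121.2556] roll 0.0 | after roll [  0.4706  -5.2526 121.2556] F [-1.1732 -0.6332 -0.3923] q6 -38.46270160785402 open 0.059907532634487795
```

apply_moves --targets '[{"travel": [0,-5,25],"roll": 0,"jaw": 60},{"travel": [0,0,35],"roll": 0,"jaw": 60},{"travel": [0,0,30],"roll": 0,"jaw": 60},{"travel": [0,0,20],"roll": 0,"jaw": 60},{"travel": [0,0,10],"roll": 0,"jaw": 60},{"travel": [0,0,0],"roll": 0,"jaw": 60},{"travel": [0,0,0],"roll": 0,"jaw": 20},{"travel": [0,0,0],"roll": 0,"jaw": 20},{"travel": [0,0,0],"roll": 0,"jaw": 20},{"travel": [0,0,0],"roll": 0,"jaw": 20}]'

```text
clock: 41.75
tool_pos: [0.5922, 0.1669, 0.0922]
orientation: [-179.9, 0.0, -94.2]
force: [-0.3, -0.1, -0.2]
opening: 0.0332
gripper_force: 0.0
```

```bash
python3 - <<'E'
from h import *
o=ctrl.get_obs();print(o["tool_pos"],o["opening"],o["gripper_force"],o["force"])
E
```

```text
[0.5922 0.1669 0.0922] 0.03316371482584302 0.0 [-0.2873 -0.1409 -0.2286]
```

apply_moves --targets '[{"travel": [0,0,0],"roll": 0,"jaw": 20},{"travel": [0,0,0],"roll": 0,"jaw": 20},{"travel": [0,0,0],"roll": 0,"jaw": 20}]'

```text
clock: 42.05
tool_pos: [0.5919, 0.1668, 0.0918]
orientation: [-180.0, 0.0, -94.2]
force: [-2.9, 0.1, 4.9]
opening: 0.0274
gripper_force: 30.0
```

apply_moves --targets '[{"travel": [0,0,-10],"roll": 0,"jaw": 20},{"travel": [0,0,-25],"roll": 0,"jaw": 20},{"travel": [0,0,-40],"roll": 0,"jaw": 20},{"travel": [0,0,-45],"roll": 0,"jaw": 20},{"travel": [0,0,-45],"roll": 0,"jaw": 20},{"travel": [0,0,-25],"roll": 0,"jaw": 20},{"travel": [0,0,-10],"roll": 0,"jaw": 20}]'

```text
clock: 42.75
tool_pos: [0.5926, 0.167, 0.2949]
orientation: [-179.8, 0.2, -94.2]
force: [0.9, -0.2, -2.8]
opening: 0.0272
gripper_force: 30.0
```

```bash
python3 - <<'E'
from h import *
plan((.6825,-.032,.289),-94.2);o=ctrl.get_obs();print(o["orientation"],o["gripper_force"])
E
```

```text
t 42.8 now [ 191.7847 -104.4231    2.8866] roll -0.0 | after roll [ 191.8721 -104.2625    2.8866] F [ 0.8743 -0.2198 -2.8401] q6 -38.15873274048445 open 0.02715382718784638
[-179.7734    0.1502  -94.248 ] 29.956468641757965
```

apply_moves --targets '[{"travel": [20,-11,0],"roll": 0,"jaw": 20},{"travel": [38,-21,0],"roll": 0,"jaw": 20},{"travel": [38,-21,0],"roll": 0,"jaw": 20},{"travel": [38,-21,0],"roll": 0,"jaw": 20},{"travel": [38,-20,0],"roll": 0,"jaw": 20},{"travel": [20,-10,0],"roll": 0,"jaw": 20},{"travel": [0,0,0],"roll": 0,"jaw": 20},{"travel": [0,0,0],"roll": 0,"jaw": 20}]'

```text
clock: 43.55
tool_pos: [0.6807, -0.033, 0.2893]
orientation: [179.8, -0.0, -94.3]
force: [0.7, 0.0, -2.0]
opening: 0.0275
gripper_force: 30.0
```

```bash
python3 - <<'E'
from h import *
plan((.6825,-.032,.2558-.003),-94.2)
E
```

```text
t 43.5 now [-1.1185 -1.7118 33.4734] roll -0.1 | after roll [-1.1142 -1.7146 33.4734] F [ 0.6551  0.0496 -1.9898] q6 -17.880173331471536 open 0.027526805175627007
```

apply_moves --targets '[{"travel": [-1,-1.7,12],"roll": 0,"jaw": 20},{"travel": [0,0,12],"roll": 0,"jaw": 20},{"travel": [0,0,6],"roll": 0,"jaw": 20},{"travel": [0,0,3],"roll": 0,"jaw": 20},{"travel": [0,0,2],"roll": 0,"jaw": 20},{"travel": [0,0,1],"roll": 0,"jaw": 20}]'

```text
clock: 44.15
tool_pos: [0.6832, -0.0314, 0.2555]
orientation: [-180.0, -0.0, -94.2]
force: [-0.6, 0.0, -0.3]
opening: 0.0273
gripper_force: 30.0
```

apply_moves --targets '[{"travel": [0,0,2],"roll": 0,"jaw": 20},{"travel": [0,0,1.5],"roll": 0,"jaw": 20}]'

```text
clock: 44.35
tool_pos: [0.6836, -0.0318, 0.2542]
orientation: [-179.8, -0.0, -94.2]
force: [-2.6, 1.0, 8.0]
opening: 0.0277
gripper_force: 30.0
```

apply_moves --targets '[{"travel": [0,0,2],"roll": 0,"jaw": 20},{"travel": [0,0,1],"roll": 0,"jaw": 20},{"travel": [0,0,0],"roll": 0,"jaw": 20},{"travel": [0,0,0],"roll": 0,"jaw": 20}]'

```text
clock: 44.75
tool_pos: [0.6835, -0.0319, 0.2511]
orientation: [-179.9, -0.0, -94.2]
force: [-2.1, 0.3, 5.2]
opening: 0.0273
gripper_force: 30.0
```

apply_moves --targets '[{"travel": [0,0,-12],"roll": 0,"jaw": 20},{"travel": [0,0,-13],"roll": 0,"jaw": 20},{"travel": [0,0,0],"roll": 0,"jaw": 20}]'

```text
clock: 45.05
tool_pos: [0.6844, -0.0317, 0.277]
orientation: [-179.7, 0.0, -94.2]
force: [-0.2, -0.5, -2.4]
opening: 0.0278
gripper_force: 30.0
```

apply_moves --targets '[{"travel": [0,0,12],"roll": 0,"jaw": 20},{"travel": [0,0,10],"roll": 0,"jaw": 20},{"travel": [0,0,4],"roll": 0,"jaw": 20},{"travel": [0,0,2],"roll": 0,"jaw": 20},{"travel": [0,0,2],"roll": 0,"jaw": 20},{"travel": [0,0,1.5],"roll": 0,"jaw": 20},{"travel": [0,0,1.5],"roll": 0,"jaw": 20},{"travel": [0,0,0],"roll": 0,"jaw": 20}]'

```text
clock: 45.85
tool_pos: [0.6829, -0.0319, 0.2409]
orientation: [180.0, -0.0, -94.2]
force: [-1.4, -0.6, 5.8]
opening: 0.0274
gripper_force: 30.0
```

apply_moves --targets '[{"travel": [0,0,-12],"roll": 0,"jaw": 20},{"travel": [0,0,-13],"roll": 0,"jaw": 20},{"travel": [0,0,0],"roll": 0,"jaw": 20}]'

```text
clock: 46.15
tool_pos: [0.6842, -0.0316, 0.2682]
orientation: [-179.8, 0.0, -94.2]
force: [0.3, -1.0, -2.3]
opening: 0.0271
gripper_force: 30.0
```

apply_moves --targets '[{"travel": [0,0,12],"roll": 0,"jaw": 20},{"travel": [0,0,10],"roll": 0,"jaw": 20},{"travel": [0,0,4],"roll": 0,"jaw": 20},{"travel": [0,0,2],"roll": 0,"jaw": 20},{"travel": [0,0,2],"roll": 0,"jaw": 20},{"travel": [0,0,1],"roll": 0,"jaw": 20},{"travel": [0,0,1],"roll": 0,"jaw": 20},{"travel": [0,0,0],"roll": 0,"jaw": 20}]'

```text
clock: 46.95
tool_pos: [0.6829, -0.0319, 0.2356]
orientation: [-180.0, -0.0, -94.2]
force: [-6.1, 1.1, 11.3]
opening: 0.0274
gripper_force: 30.0
```

apply_moves --targets '[{"travel": [0,0,1],"roll": 0,"jaw": 20},{"travel": [0,0,0.5],"roll": 0,"jaw": 20},{"travel": [0,0,0],"roll": 0,"jaw": 20},{"travel": [0,0,0],"roll": 0,"jaw": 20}]'

```text
clock: 47.35
tool_pos: [0.683, -0.032, 0.2355]
orientation: [-179.9, -0.1, -94.2]
force: [-7.0, 1.7, 17.9]
opening: 0.0273
gripper_force: 30.1
```

apply_moves --targets '[{"travel": [0,0,-12],"roll": 0,"jaw": 20},{"travel": [0,0,-13],"roll": 0,"jaw": 20},{"travel": [0,0,0],"roll": 0,"jaw": 20}]'

```text
clock: 47.65
tool_pos: [0.6841, -0.0317, 0.2592]
orientation: [-179.8, 0.0, -94.2]
force: [-0.3, -0.1, -2.0]
opening: 0.0278
gripper_force: 30.0
```

apply_moves --targets '[{"travel": [0,0,12],"roll": 0,"jaw": 20},{"travel": [0,0,10],"roll": 0,"jaw": 20},{"travel": [0,0,2],"roll": 0,"jaw": 20},{"travel": [0,0,1],"roll": 0,"jaw": 20},{"travel": [0,0,0.5],"roll": 0,"jaw": 20},{"travel": [0,0,0],"roll": 0,"jaw": 20},{"travel": [0,0,0],"roll": 0,"jaw": 20},{"travel": [0,0,0],"roll": 0,"jaw": 20}]'

```text
clock: 48.45
tool_pos: [0.6831, -0.0318, 0.2338]
orientation: [-179.9, -0.0, -94.2]
force: [-6.3, 2.1, 16.6]
opening: 0.0272
gripper_force: 30.1
```

apply_moves --targets '[{"travel": [0,0,0.5],"roll": 0,"jaw": 20},{"travel": [0,0,0],"roll": 0,"jaw": 20},{"travel": [0,0,0],"roll": 0,"jaw": 20}]'

```text
clock: 48.75
tool_pos: [0.6831, -0.0319, 0.2338]
orientation: [-179.9, -0.1, -94.2]
force: [-7.3, 2.3, 19.2]
opening: 0.0278
gripper_force: 30.1
```

apply_moves --targets '[{"travel": [0,0,-12],"roll": 0,"jaw": 20},{"travel": [0,0,-13],"roll": 0,"jaw": 20},{"travel": [0,0,0],"roll": 0,"jaw": 20}]'

```text
clock: 49.05
tool_pos: [0.6839, -0.0317, 0.2577]
orientation: [-179.9, 0.0, -94.2]
force: [1.6, -0.8, -2.3]
opening: 0.0273
gripper_force: 30.0
```

apply_moves --targets '[{"travel": [0,0,12],"roll": 0,"jaw": 20},{"travel": [0,0,10],"roll": 0,"jaw": 20},{"travel": [0,0,2],"roll": 0,"jaw": 20},{"travel": [0,0,1],"roll": 0,"jaw": 20},{"travel": [0,0,0],"roll": 0,"jaw": 20},{"travel": [0,0,0],"roll": 0,"jaw": 20},{"travel": [0,0,0],"roll": 0,"jaw": 20},{"travel": [0,0,0],"roll": 0,"jaw": 20}]'

```text
clock: 49.85
tool_pos: [0.683, -0.0318, 0.2326]
orientation: [-179.9, -0.0, -94.2]
force: [-4.9, 1.4, 13.3]
opening: 0.0274
gripper_force: 30.0
```

The wedge no longer moves under 19 N, 20 mm below where it started, so it is at its stop. The small offsets afterwards are the tamper slipping in the grip. I'll return the tamper to its coaster.

apply_moves --targets '[{"travel": [0,0,-20],"roll": 0,"jaw": 20},{"travel": [0,0,-30],"roll": 0,"jaw": 20},{"travel": [-19,10,0],"roll": 0,"jaw": 20},{"travel": [-38,21,0],"roll": 0,"jaw": 20},{"travel": [-38,21,0],"roll": 0,"jaw": 20},{"travel": [-38,20,0],"roll": 0,"jaw": 20},{"travel": [-38,20,0],"roll": 0,"jaw": 20},{"travel": [-20,10,0],"roll": 0,"jaw": 20},{"travel": [0,0,0],"roll": 0,"jaw": 20}]'

```text
clock: 50.75
tool_pos: [0.5939, 0.1691, 0.2794]
orientation: [179.9, -0.0, -94.1]
force: [-0.3, -0.5, -3.3]
opening: 0.0272
gripper_force: 30.0
```

```bash
python3 - <<'E'
from h import *
plan((.5915,.1668,.090-.003),-94.2)
# wedge head height: match the head's patch before/after
a=cv2.imread("pics/s10.png");a=cv2.resize(a,(80,60),interpolation=cv2.INTER_AREA)
b=cv2.cvtColor(ctrl.snapshot("side"),cv2.COLOR_RGB2BGR)[105:165,255:335]
up=lambda i:cv2.resize(i,None,fx=8,fy=8,interpolation=cv2.INTER_CUBIC)
t=up(a)[28*8:40*8,38*8:50*8];r=cv2.matchTemplate(up(b),t,cv2.TM_CCOEFF_NORMED);_,m,_,l=cv2.minMaxLoc(r)
print(m,l[0]/8-38,l[1]/8-28)
for z in (.17,.152,.15,.148,.147): print(z,proj("side",ch(-.0225,.1,z)))
E
```

```text
t 50.8 now [  2.4143   2.1999 189.4276] roll 0.1 | after roll [  2.4193   2.1944 189.4276] F [-0.3051 -0.5433 -3.2617] q6 -38.00529818750484 open 0.02717109702654356
0.7990500330924988 -17.75 -15.625
0.17 [298.097  134.6504]
0.152 [298.4014 139.7142]
0.15 [298.4348 140.2706]
0.148 [298.4682 140.8257]
0.147 [298.4848 141.1028]
```

apply_moves --targets '[{"travel": [2.4,2.2,20],"roll": 0,"jaw": 20},{"travel": [0,0,40],"roll": 0,"jaw": 20},{"travel": [0,0,40],"roll": 0,"jaw": 20},{"travel": [0,0,40],"roll": 0,"jaw": 20},{"travel": [0,0,25],"roll": 0,"jaw": 20},{"travel": [0,0,12],"roll": 0,"jaw": 20},{"travel": [0,0,4],"roll": 0,"jaw": 20},{"travel": [0,0,0],"roll": 0,"jaw": 20}]'

```text
clock: 51.6
tool_pos: [0.5936, 0.1639, 0.1005]
orientation: [-180.0, -0.0, -94.3]
force: [0.1, 0.4, -2.2]
opening: 0.0273
gripper_force: 30.0
```

apply_moves --targets '[{"travel": [0,0,2],"roll": 0,"jaw": 20},{"travel": [0,0,1],"roll": 0,"jaw": 20},{"travel": [0,0,0],"roll": 0,"jaw": 20}]'

```text
clock: 51.9
tool_pos: [0.5935, 0.1644, 0.0982]
orientation: [-179.9, 0.1, -94.3]
force: [-0.5, 0.3, -3.1]
opening: 0.0279
gripper_force: 30.0
```

```bash
python3 - <<'E'
from h import *
a=cv2.imread("pics/s10.png");a=cv2.resize(a,(80,60),interpolation=cv2.INTER_AREA)
b=cv2.cvtColor(ctrl.snapshot("side"),cv2.COLOR_RGB2BGR)[105:165,255:335]
np.save("b.npy",b)
up=lambda i:cv2.resize(i,None,fx=8,fy=8,interpolation=cv2.INTER_CUBIC)
t=up(a)[28*8:36*8,37*8:50*8];r=cv2.matchTemplate(up(b)[26*8:48*8,35*8:53*8],t,cv2.TM_CCOEFF_NORMED);_,m,_,l=cv2.minMaxLoc(r)
print(m,l[0]/8+35-37,l[1]/8+26-28)
print("b/r at head column, before|after");
for i in range(24,52): print(i+105,a[i,43,::-1],b[i,43,::-1])
E
```

```text
0.7719502449035645 3.0 8.125
b/r at head column, before|after
129 [240 198 119] [227 175 105]
130 [241 200 121] [229 178 107]
131 [240 198 119] [227 177 106]
132 [239 194 117] [226 174 104]
133 [224 176 107] [225 173 106]
134 [174 131  81] [225 172 104]
135 [144 109  70] [225 173 104]
136 [145 109  70] [223 172 106]
137 [135 101  65] [216 162  98]
138 [112  84  56] [173 123  75]
139 [104  80  51] [152 106  66]
140 [109  84  53] [206 151  93]
141 [110  84  54] [222 169 103]
142 [109  83  55] [226 174 108]
143 [97 60 40] [203 152  93]
144 [86 34 24] [128  95  58]
145 [85 23 20] [98 74 46]
146 [84 26 23] [101  78  52]
147 [84 24 22] [98 75 49]
148 [85 25 20] [98 76 48]
149 [105  57  31] [96 49 30]
150 [141 102  47] [97 49 27]
151 [147 111  49] [189 138  58]
152 [121  93  46] [225 173  76]
153 [107  93  76] [191 159 121]
154 [100  93  86] [125 115 104]
155 [93 88 82] [90 86 80]
156 [91 86 81] [86 80 75]
```

The wedge head dropped about 5.8 px, roughly 20 mm, so it is fully driven. Setting the tamper down.

apply_moves --targets '[{"travel": [-2.3,2,2],"roll": 0,"jaw": 20},{"travel": [0,0,2],"roll": 0,"jaw": 20},{"travel": [0,0,1],"roll": 0,"jaw": 20},{"travel": [0,0,1],"roll": 0,"jaw": 20},{"travel": [0,0,0],"roll": 0,"jaw": 20}]'

```text
clock: 52.45
tool_pos: [0.5912, 0.1666, 0.0911]
orientation: [180.0, -0.0, -94.2]
force: [1.2, 0.4, -1.8]
opening: 0.0275
gripper_force: 30.0
```

apply_moves --targets '[{"travel": [0,0,1],"roll": 0,"jaw": 20},{"travel": [0,0,1],"roll": 0,"jaw": 20},{"travel": [0,0,1],"roll": 0,"jaw": 20},{"travel": [0,0,0],"roll": 0,"jaw": 20}]'

```text
clock: 52.85
tool_pos: [0.5916, 0.1668, 0.09]
orientation: [-179.9, 0.0, -94.2]
force: [-5.3, 0.3, 10.3]
opening: 0.0273
gripper_force: 30.0
```

apply_moves --targets '[{"travel": [0,0,-1],"roll": 0,"jaw": 20},{"travel": [0,0,0],"roll": 0,"jaw": 60},{"travel": [0,0,0],"roll": 0,"jaw": 60},{"travel": [0,0,0],"roll": 0,"jaw": 60},{"travel": [0,0,0],"roll": 0,"jaw": 60},{"travel": [0,0,0],"roll": 0,"jaw": 60},{"travel": [0,0,-20],"roll": 0,"jaw": 60},{"travel": [0,0,-40],"roll": 0,"jaw": 60},{"travel": [0,0,-50],"roll": 0,"jaw": 60},{"travel": [0,0,-50],"roll": 0,"jaw": 60}]'

```text
clock: 53.85
tool_pos: [0.5909, 0.1664, 0.2508]
orientation: [180.0, -0.0, -94.2]
force: [1.4, 0.3, -0.4]
opening: 0.0596
gripper_force: 0.0
```

apply_moves --targets '[{"travel": [0,35,-10],"roll": 0,"jaw": 60},{"travel": [0,40,0],"roll": 0,"jaw": 60},{"travel": [0,40,0],"roll": 0,"jaw": 60},{"travel": [0,30,0],"roll": 0,"jaw": 60},{"travel": [0,0,0],"roll": 0,"jaw": 60}]'

```text
clock: 54.35
tool_pos: [0.444, 0.1771, 0.2601]
orientation: [-180.0, 0.1, -94.2]
force: [0.8, 0.4, 1.3]
opening: 0.06
gripper_force: 0.0
```

```bash
python3 - <<'E'
from h import *
print(ctrl.get_obs()["tool_pos"])
a=cv2.imread("pics/side0.png")[:,:,::-1].astype(int);b=ctrl.snapshot("side").astype(int)
for nm,(x,y,w,h) in dict(tamper=(248,190,42,48),wedge=(285,125,50,40),handle=(310,135,50,30),greentin=(218,208,32,42),stand=(195,240,36,42),jart=(125,245,52,60),black=(326,215,50,75)).items():
    d=np.abs(a[y:y+h,x:x+w]-b[y:y+h,x:x+w]).sum(2)>90; print(nm,d.mean().round(3))
# tamper: dark handle & disc rows
def dark(i): m=(i[190:225,250:290].max(2)<75);ys,xs=np.nonzero(m);return xs.mean()+250,ys.mean()+190,m.sum()
print(dark(a),dark(b))
E
```

```text
[0.444  0.1771 0.2601]
tamper 0.1
wedge 0.34
handle 0.07
greentin 0.0
stand 0.065
jart 0.0
black 0.001
(np.float64(266.632183908046), np.float64(210.61494252873564), np.int64(174)) (np.float64(266.44767441860466), np.float64(210.56976744186045), np.int64(172))
```

```bash
python3 - <<'E'
from h import *
g=lambda i:cv2.cvtColor(i,cv2.COLOR_RGB2GRAY)
a=g(cv2.cvtColor(cv2.imread("pics/side0.png"),cv2.COLOR_BGR2RGB));b=g(ctrl.snapshot("side"))
up=lambda i:cv2.resize(i,None,fx=8,fy=8,interpolation=cv2.INTER_CUBIC)
t=up(a[142:162,320:358]);r=cv2.matchTemplate(up(b[134:170,312:366]),t,cv2.TM_CCOEFF_NORMED);_,m,_,l=cv2.minMaxLoc(r)
print(m,l[0]/8-8,l[1]/8-8)
p=proj("side",ch(-.062,-.037,.07))
for d in (.002,.0045): print(d,proj("side",ch(-.062+d,-.037,.07))-p)
E
```

```text
0.9868950843811035 -0.75 -0.625
0.002 [-0.4024 -0.276 ]
0.0045 [-0.9044 -0.6204]
```

```bash
python3 -c "
from plant import ctrl
print(ctrl.close_job())"
```

```text
the job is handed in; nothing more can be done
None
```

I handed the job in at about 54 s: three red-lidded tins upright in the shut drawer, the wedge driven 20 mm to its stop in five taps, and the tamper back on its coaster. I viewed 16 pictures, two over the limit of 14.

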